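# Dry-stack a knob and latch sample on the turntable

### The arm

A 6-joint arm with a two-finger parallel gripper is mounted at the origin on the work surface. World frame = base frame: x ahead of the robot, y to its left, z up, the work surface at z = 0. Lengths are in m, angles in rad, forces in N, time in s.
With the tool pointing down it reaches from about 0.3 to 0.85 m from the base axis. Payload 4.2 kg.
Tool frame: the origin (TCP) lies between the finger pads; the fingertips stand 11 mm ahead of it and the grasp point (between the pads) lies 8 mm behind it (ctrl.finger_overhang is the distance from the TCP to the fingertips, in m); x points along the fingers, z is the direction in which the jaws open and shut, and the axes are right-handed (so a half turn about x gives the same grasp; the last joint's range is limited). The gripper opens to 91 mm and grips with 3 to 60 N. Pads are 32 mm wide; open, the fingers measure 118 mm over their backs; the gripper's body (76 mm by 178 mm) begins 60 mm behind the grasp point.
Start: joints at [-1.214, 0.32, 1.565, -0, 1.257, -0.02], TCP at [0.212, -0.535, 0.225] pointing down, gripper open.
Joint ranges: [-3.11, 3.11], [-0.84, 2.01], [0.21, 2.61], [-1.34, 4.49], [0.05, 2.63], [-2.56, 2.56]. Speed limits (rad/s): [2.57, 2.57, 3.14, 3.14, 3.14, 3.14].

### API

Orientations are given as a rotation vector (axis times angle).
In Python, from cell import ctrl gives the robot as it stands. The module is installed in compiled form; this text tells all that it offers.
- The arm moves only by the tool jog_arm, never from a script. Its argument "motion" is a list of rows, each an object with "delta_pos": the shift along the world's x, y, z in m, a list of three; "yaw": the turn about the world's z in degrees; "hand": the opening, from 0 (shut) to 1 (fully open). A call has 1 to 5 rows; each row shifts and turns the commanded pose from where the row before left it; what a row does not reach is not made up. A row lasts 1/12 s, in which the tool goes at most 41.7 mm and 7.16 degrees, less where a joint would pass 70% of its speed; a pose out of reach is approached as far as the arm can. A call is refused whole if a number of a shift passes 0.0417 or a number of a turn 7.16, either way. A call with a gripper value outside its range is refused whole. The fingers move at their own pace and stop on an object; "squeeze" is the grip in N (left out, the last holds). Time passes only in rows, so rows that do not move let the fingers close. It gives the time, the measured TCP pose, the force and the opening at its end, in the units of the state.
- ctrl.sense(): the state, without advancing time (a new reading comes with each control period).
- ctrl.get_image(name): name is "scene" or "side" or "wrist"; returns the picture (400x640x3 uint8, red, green, blue); there is no depth.
- ctrl.get_calibration(name): a dict with "vertical_fov" (degrees; the focal length in pixels is half the picture's height over the tangent of half this angle, whatever the lens; pixels are square), "cx", "cy" (the principal point, pixels), "T" (4x4, takes a point from camera to world coordinates); the wrist camera has in their place "T_tool_cam" (4x4, takes a point from camera to tool coordinates, whose origin is the TCP and whose axes are the tool frame's). Camera axes: x right, y up, looking along -z (the intrinsics and any distortion apply to the point x, -y, -z); pixel columns grow to the right and rows downward; lengths in m; the calibration is good to about 2 mm. A picture is of the moment at which its call begins: read the wrist's pose just before it. get_calibration takes no time and is no camera call.
- ctrl.hand_in(): hands the job in, once; it reports no verdict.
The state is a dict: "clock": time; "joint_pos": joint angles; "joint_vel": joint speeds; "tau": joint torques, N m; "tcp_pos": TCP position; "eef_rot": TCP orientation; "wrist_force": force on the tool from outside, world axes, zero at the start; "torque": the same for the moment, N m; "width": opening from 0.0 (shut) to 1.0 (fully open).
Only numpy, scipy, OpenCV 4.12 (cv2) and the standard library are available. Lean on these libraries where they do the work, as an engineer would, in place of code of your own. Each camera call takes 0.05 s, during which the arm holds its last target.

### The job

Make up the door sample on the turntable: lay the pine offcut down inside the wooden corner cradle, lay the black iron latch case flat on the offcut, centred and lengthwise along it, lay the nickel rose (the one with the hole) flat on the middle of the case, and finally stand the knob upright with its foot down in the rose's hole. Build it up in that order, let go of it, and leave the thumb latches, the spring catch and the solid nickel disc where they lie.

Things in the scene. Friction and masses are not known exactly. Their poses are not given: they have to be found in the camera images.
- offcut: Plain pine stile offcut, a block 92 (x) x 58 (y) x 26 mm high, lying flat on the green parts mat (4 mm thick, on the bench, left or right of the turntable). Origin: centre of its underside; x along its length, z up.
- case: Black iron rim-latch case, a flat box 72 (x) x 48 (y) x 18 mm high with a flat top, lying flat on the parts mat; a small grey bolt 16 mm wide sticks 9 mm out of its +x end, between 4 and 14 mm above its underside. Origin: centre of the underside of the box (bolt not counted); x along its length, z up.
- rose: Nickel rose: a flat ring 46 mm across and 12 mm high with a 25 mm through hole, lying flat on the parts mat. Origin: centre of its underside, z up.
- knob: Nickel cabinet knob standing upright on the parts mat, 40 mm high: a round foot 17 mm across and 14 mm high, a flared neck, and a round head 34 mm across (full width from 25 to 36 mm above the foot's underside). Origin: centre of the foot's underside, z up. Inside the rose's hole its foot stands on the case.
- cradle: Wooden cradle fixed near the middle of the grey locked turntable (disc 330 mm across, top 45 mm above the bench). Base plate 116 (x) x 82 (y) x 4 mm; L-shaped ledges at its four corners, 6 mm thick, 10 mm above the plate, leave a place 104 x 70 mm, open for 72 mm at the middle of each long side. Origin: centre of the plate's underside (floor at z = 4 mm); x along its length, z up.
- blank: Bystander, leave alone: solid nickel disc 46 mm across, 12 mm high, without a hole, lying on the parts mat. Origin: centre of its underside.
- catch: Bystander, leave alone: chrome spring catch, 56 (x) x 24 (y) mm foot plate with a roller on top, 26 mm high, lying on the parts mat. Origin: centre of its underside.
- latch0: Bystander, leave alone: the shortest black iron thumb latch, 95 (x) x 26 x 36 mm high, lying on the turntable near its rim. Origin: centre of its underside.
- latch1: Bystander, leave alone: the middle-sized black iron thumb latch, 112 (x) x 26 x 36 mm high, lying on the turntable near its rim. Origin: centre of its underside.
- latch2: Bystander, leave alone: the longest black iron thumb latch, 130 (x) x 26 x 36 mm high, lying on the turntable near its rim. Origin: centre of its underside.
Mind the look-alikes: they are no part of the job. Leave any green or orange look-alike of the rose alone.

How it is judged:
By the outcome, as a careful person would: the job done as asked, in the order asked, and still so for the second after the job is handed in, with the robot touching nothing.
It also fails if it takes over 115 s, if anything falls off the work surface, if the arm or the gripper's body presses on something with over 40 N, if the wrist force passes 120 N, or if a joint passes its speed limit or range.

## Working session

There is one attempt and no reset: what is moved stays moved. The work goes in short steps, Python scripts to look and compute and a tool call to move; the robot and the scene stay as the last step left them, time stands still between calls to the robot, and variables do not carry over. Pictures are saved under pics/ and viewed, and the job is handed in when it is done.

Besides the shell and the picture viewer there is one more tool, called after "Call:" as name(argument=value, ...), one argument or row to a line, values as JSON. jog_arm: Moves the arm, as the interface text tells. Its arguments: {"type":"object","properties":{"motion":{"type":"array"},"squeeze":{"type":"number"}},"required":["motion"]}

```bash
mkdir -p pics; ls; python3 - <<'E'
from cell import ctrl
import cv2,json,numpy as np
np.set_printoptions(precision=5,suppress=True)
s=ctrl.sense();print(s)
for n in ["scene","side","wrist"]:
    print(n,ctrl.get_calibration(n))
    cv2.imwrite(f"pics/{n}0.png",ctrl.get_image(n)[:,:,::-1])
print(ctrl.finger_overhang)
E
```

```text
pics
{'clock': 0.0, 'joint_pos': array([-1.214  ,  0.32028,  1.56569,  0.00001,  1.25736, -0.02001]), 'joint_vel': array([ 0.00078, -0.00052,  0.00001,  0.00018, -0.00061,  0.00095]), 'tau': array([ -0.00017, -41.24537, -23.19749,   0.07272,   0.04546,  -0.00019]), 'tcp_pos': array([ 0.2114 , -0.5342 ,  0.22412]), 'eef_rot': array([ 0.92834,  1.36568, -0.92666]), 'wrist_force': array([-0.18609,  0.57483,  0.90847]), 'torque': array([ 0.00957,  0.00571, -0.04135]), 'width': 1.000613460159846}
scene {'vertical_fov': 46.14652714483486, 'cx': 332.3046504665863, 'cy': 199.99485765283248, 'T': array([[ 0.71276, -0.51834,  0.47254,  0.97779],
       [ 0.70135,  0.51793, -0.48975, -0.49333],
       [ 0.00912,  0.68049,  0.7327 ,  0.8286 ],
       [ 0.     ,  0.     ,  0.     ,  1.     ]])}
side {'vertical_fov': 46.94651948766051, 'cx': 323.72999120940955, 'cy': 197.17100932032503, 'T': array([[-0.93393,  0.2428 , -0.26233,  0.21024],
       [-0.35737, -0.64963,  0.67102,  0.70652],
       [-0.00749,  0.72044,  0.69348,  0.79848],
       [ 0.     ,  0.     ,  0.     ,  1.     ]])}
wrist {'vertical_fov': 68.77251881748711, 'cx': 320.14018750159454, 'cy': 202.59991959593737, 'T_tool_cam': array([[-0.00195,  0.28251, -0.95926, -0.15906],
       [ 0.00062,  0.95926,  0.28251,  0.08043],
       [ 1.     , -0.00004, -0.00204,  0.00115],
       [ 0.     ,  0.     ,  0.     ,  1.     ]])}
0.011
```

View pics/scene0.png

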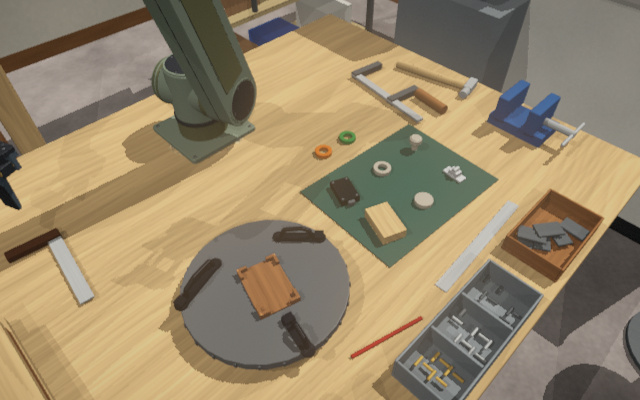

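View pics/side0.png

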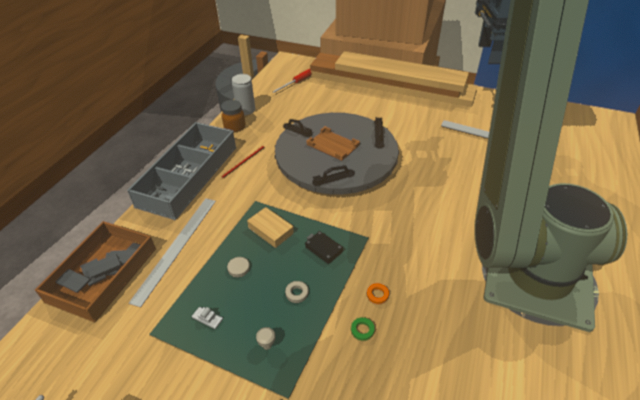

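View pics/wrist0.png

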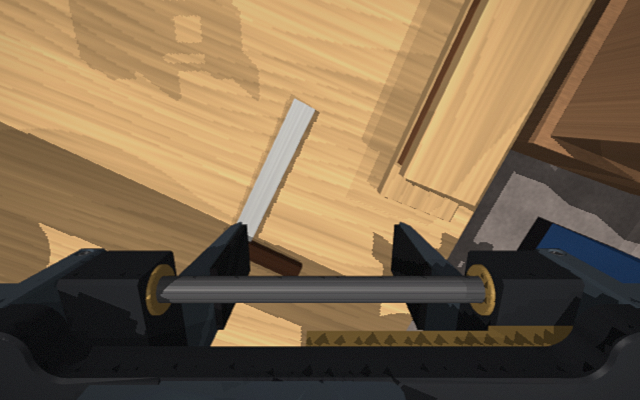

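The scene image shows these parts: offcut (385,222), case (345,190), rose (382,168), knob (415,142), cradle (268,286).

The look-alikes for the rose are the solid blank (424,200), the orange ring (323,152) and the green ring (347,137), the last two off the mat. The rose is the nickel ring with a hole at (382,168), side image (297,292).

Next I'll work out rough positions and take close crops.

```bash
cat > h.py <<'E'
from cell import ctrl
import cv2,numpy as np
from scipy.spatial.transform import Rotation as R
np.set_printoptions(precision=4,suppress=True)
def cam(n,s=None):
    c=ctrl.get_calibration(n); f=200/np.tan(np.radians(c["vertical_fov"])/2)
    if n=="wrist":
        s=s or ctrl.sense(); T=np.eye(4);T[:3,:3]=R.from_rotvec(s["eef_rot"]).as_matrix();T[:3,3]=s["tcp_pos"]
        T=T@c["T_tool_cam"]
    else: T=c["T"]
    return f,c["cx"],c["cy"],T
def unproj(C,uv,z):
    f,cx,cy,T=C; uv=np.atleast_2d(np.array(uv,float))
    d=np.c_[(uv[:,0]-cx)/f,-(uv[:,1]-cy)/f,-np.ones(len(uv))]@T[:3,:3].T
    o=T[:3,3]; return o+d*((z-o[2])/d[:,2])[:,None]
def proj(C,P):
    f,cx,cy,T=C; p=(np.atleast_2d(P)-T[:3,3])@T[:3,:3]
    return np.c_[cx+f*p[:,0]/-p[:,2],cy+f*p[:,1]/p[:,2]]
def yaw(s):
    M=R.from_rotvec(s["eef_rot"]).as_matrix(); return np.degrees(np.arctan2(M[1,2],M[0,2])),M
E
python3 - <<'E'
from h import *
a=cam("scene");b=cam("side")
L=dict(offcut=((385,219),(270,226),.03),case=((345,188),(324,246),.022),rose=((382,168),(297,291),.016),knob=((415,139),(265,335),.044),blank=((424,199),(238,266),.016),catch=((455,172),(207,317),.016),cradle=((268,285),(333,143),.05))
for k,(p,q,z) in L.items(): print(k,unproj(a,p,z)[0],unproj(b,q,z)[0])
print(yaw(ctrl.sense()))
for n in("scene","side"):
    im=cv2.imread(f"pics/{n}0.png")
    c=im[120:260,290:510] if n=="scene" else im[200:360,150:400]
    cv2.imwrite(f"pics/{n}crop.png",cv2.resize(c,None,fx=3,fy=3,interpolation=cv2.INTER_CUBIC))
E
```

```text
offcut [0.587  0.0826 0.03  ] [0.5812 0.0933 0.03  ]
case [0.4516 0.0954 0.022 ] [0.4483 0.099  0.022 ]
rose [0.4651 0.2172 0.016 ] [0.4591 0.2239 0.016 ]
knob [0.472  0.3375 0.044 ] [0.4668 0.3484 0.044 ]
blank [0.6053 0.206  0.016 ] [0.6015 0.2101 0.016 ]
catch [0.6041 0.336  0.016 ] [0.5982 0.3403 0.016 ]
cradle [ 0.5451 -0.2209  0.05  ] [ 0.5447 -0.2211  0.05  ]
(np.float64(-68.40858235060823), array([[-0.0005,  0.9298,  0.368 ],
       [ 0.0012,  0.368 , -0.9298],
       [-1.    ,  0.    , -0.0013]]))
```

View pics/scenecrop.png

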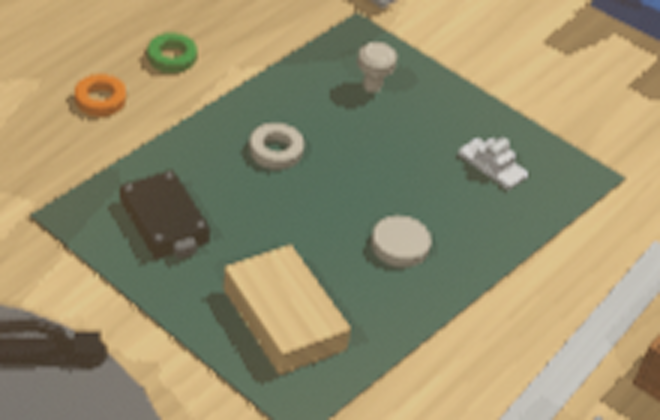

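View pics/sidecrop.png

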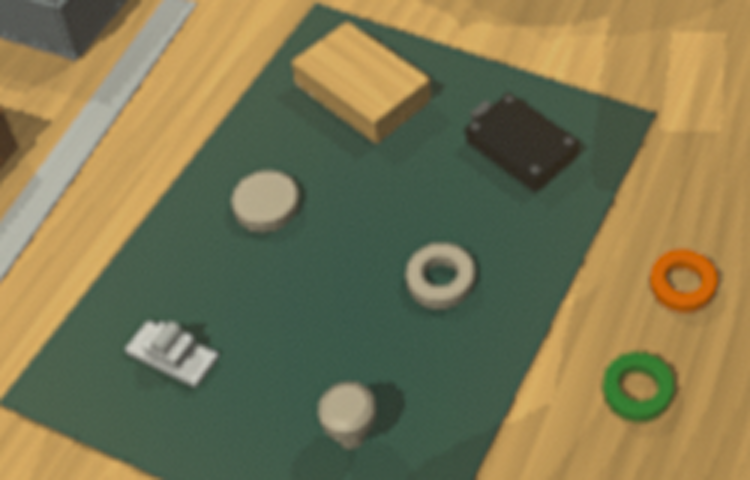

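Parts confirmed: the rose is the ring at scene (382,168). Moving over the cradle for a close view.

Call:
jog_arm(
  motion=[
    {"delta_pos":[0.03,0.028,0.01]},
    {"delta_pos":[0.03,0.028,0.01]},
    {"delta_pos":[0.03,0.028,0.01]},
    {"delta_pos":[0.03,0.028,0.01]},
    {"delta_pos":[0.03,0.028,0.01]},
  ],
)

```text
schema error: expected keys delta_pos, yaw, hand
```

Call:
jog_arm(
  motion=[
    {"delta_pos":[0.03,0.028,0]},
    {"delta_pos":[0.03,0.028,0]},
    {"delta_pos":[0.03,0.028,0]},
    {"delta_pos":[0.03,0.028,0]},
    {"delta_pos":[0.03,0.028,0]},
  ],
)

```text
schema error: expected keys delta_pos, yaw, hand
```

Call:
jog_arm(
  motion=[
    {"delta_pos":[0.03,0.028,0]},
    {"delta_pos":[0,0,0]},
    {"delta_pos":[0,0,0]},
  ],
)

```text
schema error: expected keys delta_pos, yaw, hand
```

```bash
cat > snap.py <<'E'
import sys,pickle
from h import *
n=sys.argv[1];s=ctrl.sense();im=ctrl.get_image("wrist")[:,:,::-1]
cv2.imwrite(f"pics/{n}.png",im);pickle.dump((cam("wrist",s),s),open(n+".pkl","wb"))
print(s["clock"],s["tcp_pos"],yaw(s)[0],s["width"],s["wrist_force"])
E
python3 snap.py w1
```

```text
0.15 [ 0.2114 -0.5343  0.2243] -68.40858235060823 1.004081717251878 [0.7416 0.4861 0.076 ]
```

View pics/w1.png

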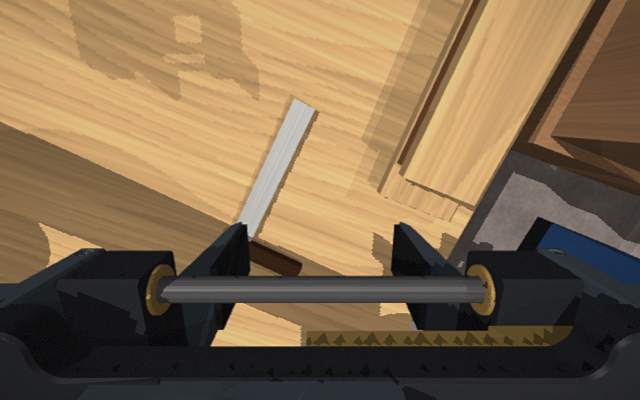

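The calls were refused because every row needs all three keys. Resending.

Call:
jog_arm(
  motion=[
    {"delta_pos":[0.03,0.028,0.01],"yaw":0,"hand":1},
    {"delta_pos":[0.03,0.028,0.005],"yaw":0,"hand":1},
    {"delta_pos":[0.03,0.028,0.005],"yaw":0,"hand":1},
    {"delta_pos":[0.03,0.028,0.01],"yaw":0,"hand":1},
    {"delta_pos":[0.03,0.028,0.01],"yaw":0,"hand":1},
  ],
)

```text
clock: 0.62
tcp_pos: [0.3611, -0.3942, 0.2646]
eef_rot: [0.928, 1.365, -0.928]
wrist_force: [0.5, -0.4, -0.1]
width: 1.002
```

Call:
jog_arm(
  motion=[
    {"delta_pos":[0.03,0.028,0],"yaw":0,"hand":1},
    {"delta_pos":[0.03,0.028,0],"yaw":0,"hand":1},
    {"delta_pos":[0.03,0.028,0],"yaw":0,"hand":1},
    {"delta_pos":[0.03,0.028,0],"yaw":0,"hand":1},
    {"delta_pos":[0.03,0.028,0],"yaw":0,"hand":1},
  ],
)

```text
clock: 1.03
tcp_pos: [0.5114, -0.2541, 0.2646]
eef_rot: [0.927, 1.364, -0.927]
wrist_force: [-0.0, -0.2, -0.7]
width: 0.999
```

Call:
jog_arm(
  motion=[
    {"delta_pos":[0.03,0.028,0],"yaw":0,"hand":1},
    {"delta_pos":[0,0,0],"yaw":0,"hand":1},
    {"delta_pos":[0,0,0],"yaw":0,"hand":1},
  ],
)

```text
clock: 1.28
tcp_pos: [0.5413, -0.2262, 0.2639]
eef_rot: [0.924, 1.367, -0.925]
wrist_force: [0.1, -0.4, -0.0]
width: 1.002
```

```bash
python3 snap.py w2
```

```text
1.2833 [ 0.5413 -0.2262  0.2639] -68.19130665961781 1.0015562385437913 [ 0.0925 -0.4456 -0.0036]
```

View pics/w2.png

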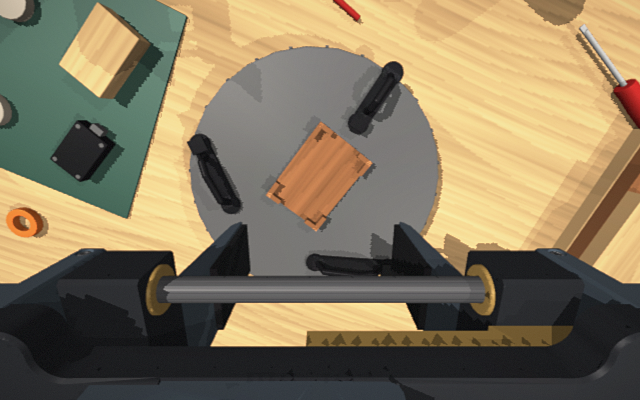

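The wrist view shows the whole cradle, with corners near (323,122), (372,162), (316,231) and (267,194). The offcut and case also show at the left. I'll zoom for corners.

```bash
python3 - <<'E'
import cv2
im=cv2.imread("pics/w2.png")
cv2.imwrite("pics/w2c.png",cv2.resize(im[110:240,255:385],None,fx=4.5,fy=4.5,interpolation=cv2.INTER_CUBIC))
E
```

```text
(no output)
```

View pics/w2c.png

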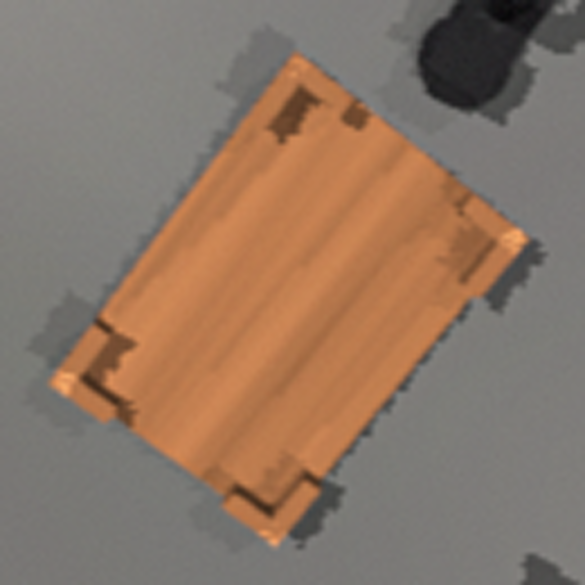

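```bash
cat > fit.py <<'E'
from h import *
import pickle
from scipy.optimize import least_squares
def crop(p,x0,y0,k): return (np.array(p,float)+.5)/k-.5+[x0,y0]
def rectfit(C,uv,lx,ly,z,guess):
    # uv in order around the rectangle; tries cyc order; returns x,y,yawdeg, rms px
    m0=np.array([[lx,ly],[-lx,ly],[-lx,-ly],[lx,-ly]])/2; best=None
    for o in (m0,m0[::-1]):
      for k in range(2):
        m=np.roll(o,k,0)
        for t0 in (0,1.57,3.1,-1.57):
          def f(p):
            c,s=np.cos(p[2]),np.sin(p[2]); P=np.c_[m@[[c,s],[-s,c]]+p[:2],np.full(4,z)]
            return (proj(C,P)-uv).ravel()
          r=least_squares(f,[*guess,t0])
          if best is None or r.cost<best.cost-1e-6: best=r
    return best.x[0],best.x[1],(np.degrees(best.x[2])+90)%180-90,np.sqrt(2*best.cost/8)
E
python3 - <<'E'
from fit import *
C,s=pickle.load(open("w2.pkl","rb"))
uv=crop([(297,55),(527,238),(278,545),(52,382)],255,110,4.5)
print(rectfit(C,uv,.116,.082,.059,(.545,-.22)))
print(unproj(C,uv,.059))
for q in ((105,52),(80,150)): print(unproj(C,q,.03))
E
```

```text
(np.float64(0.54494344064915), np.float64(-0.2240886376401588), np.float64(-15.729814723067904), np.float64(0.5495488786211624))
[[ 0.611  -0.2008  0.059 ]
 [ 0.5893 -0.2783  0.059 ]
 [ 0.4787 -0.2478  0.059 ]
 [ 0.5012 -0.1694  0.059 ]]
[[0.589  0.0726 0.03  ]]
[[0.458  0.0824 0.03  ]]
```

Call:
jog_arm(
  motion=[
    {"delta_pos":[-0.006,0.038,0.005],"yaw":0,"hand":1},
    {"delta_pos":[-0.006,0.038,0.005],"yaw":0,"hand":1},
    {"delta_pos":[-0.006,0.038,0.005],"yaw":0,"hand":1},
    {"delta_pos":[-0.006,0.038,0.005],"yaw":0,"hand":1},
    {"delta_pos":[-0.006,0.038,0.005],"yaw":0,"hand":1},
  ],
)

```text
clock: 1.75
tcp_pos: [0.5089, -0.0381, 0.2899]
eef_rot: [0.929, 1.363, -0.93]
wrist_force: [0.7, 1.2, 0.8]
width: 0.999
```

Call:
jog_arm(
  motion=[
    {"delta_pos":[-0.006,0.04,0],"yaw":0,"hand":1},
    {"delta_pos":[-0.006,0.04,0],"yaw":0,"hand":1},
    {"delta_pos":[-0.006,0.04,0],"yaw":0,"hand":1},
    {"delta_pos":[-0.006,0.04,0],"yaw":0,"hand":1},
    {"delta_pos":[0,0,0],"yaw":0,"hand":1},
  ],
)

```text
clock: 2.17
tcp_pos: [0.4847, 0.1265, 0.2898]
eef_rot: [0.926, 1.368, -0.922]
wrist_force: [0.1, -0.6, 0.3]
width: 1.002
```

```bash
python3 snap.py w3
```

```text
2.1667 [0.4847 0.1265 0.2898] -68.1622376073298 1.0018978372089271 [ 0.051  -0.5589  0.337 ]
```

View pics/w3.png

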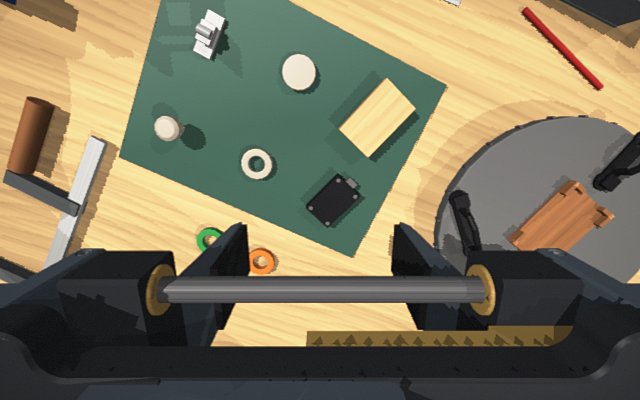

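The wrist view shows the whole mat: offcut (378,118), case (333,200), rose (257,164), knob (168,128), blank (299,72) and catch (209,35). I'll zoom in to read the corners.

```bash
python3 - <<'E'
import cv2
im=cv2.imread("pics/w3.png")
cv2.imwrite("pics/w3a.png",cv2.resize(im[70:235,295:425],None,fx=3.6,fy=3.6,interpolation=cv2.INTER_CUBIC))
cv2.imwrite("pics/w3b.png",cv2.resize(im[100:190,145:285],None,fx=5,fy=5,interpolation=cv2.INTER_CUBIC))
E
```

```text
(no output)
```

View pics/w3a.png

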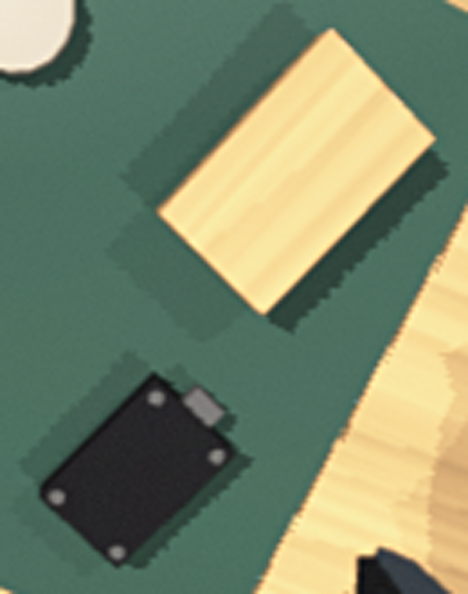

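View pics/w3b.png

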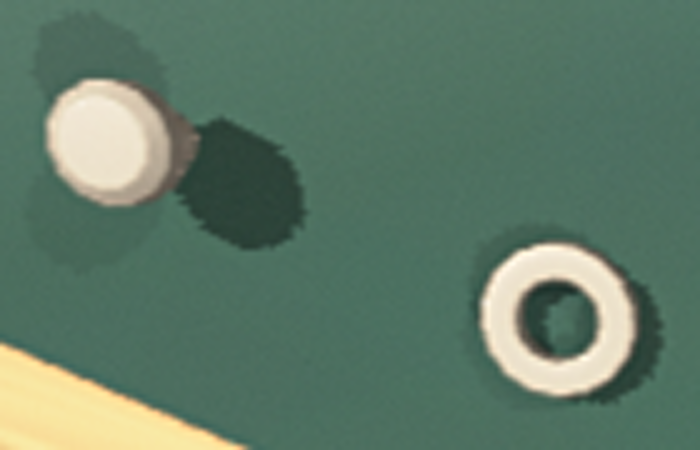

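```bash
python3 - <<'E'
from fit import *
C,s=pickle.load(open("w3.pkl","rb"))
print("off",rectfit(C,crop([(332,28),(436,138),(264,316),(158,211)],295,70,3.6),.092,.058,.030,(.58,.08)))
print("case",rectfit(C,crop([(154,373),(235,453),(119,566),(40,493)],295,70,3.6),.072,.048,.022,(.45,.1)))
print("rose",unproj(C,crop([(558.5,319)],145,100,5),.016))
print("knob",unproj(C,crop([(108,143)],145,100,5),.036))
print(ctrl.sense()["joint_pos"])
E
```

```text
off (np.float64(0.586600297252939), np.float64(0.08187869755500239), np.float64(-21.3638392105415), np.float64(0.3730220528867444))
case (np.float64(0.4528151621076147), np.float64(0.09213036800339074), np.float64(-21.63795081112997), np.float64(0.5075405035207071))
rose [[0.4627 0.2186 0.016 ]]
knob [[0.4671 0.3456 0.036 ]]
[0.2262 0.1657 1.6103 0.     1.3657 1.4167]
```

Call:
jog_arm(
  motion=[
    {"delta_pos":[0.017,-0.0075,-0.028],"yaw":-7.1,"hand":1},
    {"delta_pos":[0.017,-0.0075,-0.028],"yaw":-7.1,"hand":1},
    {"delta_pos":[0.017,-0.0075,-0.028],"yaw":-7.1,"hand":1},
    {"delta_pos":[0.017,-0.0075,-0.028],"yaw":-7.1,"hand":1},
    {"delta_pos":[0.017,-0.0075,-0.028],"yaw":-7.1,"hand":1},
  ],
)

```text
clock: 2.63
tcp_pos: [0.5719, 0.0813, 0.1485]
eef_rot: [1.392, 1.078, -1.392]
wrist_force: [-0.2, 0.3, 0.3]
width: 1.0
```

Call:
jog_arm(
  motion=[
    {"delta_pos":[0.017,-0.007,-0.028],"yaw":-7.1,"hand":1},
    {"delta_pos":[0,0,-0.02],"yaw":-0.6,"hand":1},
    {"delta_pos":[0,0,0],"yaw":0,"hand":1},
    {"delta_pos":[0,0,0],"yaw":0,"hand":1},
  ],
)

```text
clock: 2.97
tcp_pos: [0.5876, 0.0753, 0.1008]
eef_rot: [1.48, 1.006, -1.486]
wrist_force: [0.5, 0.8, 0.6]
width: 1.001
```

```bash
python3 snap.py w4
```

```text
2.9667 [0.5876 0.0753 0.1008] -111.73585448304357 1.001221986691898 [0.544  0.7551 0.6074]
```

View pics/w4.png

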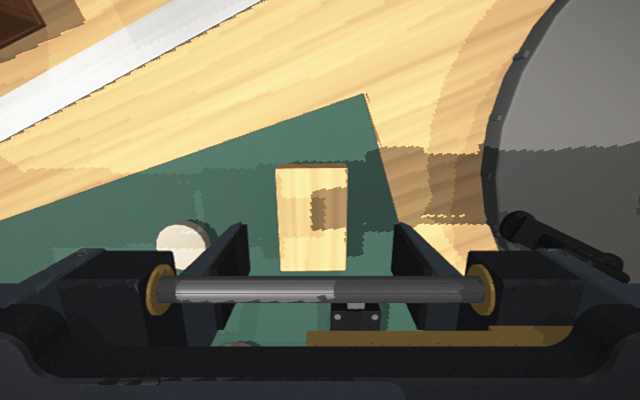

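The offcut sits between the fingers, with top corners at (276,168), (347,168), (347,271) and (279,271). It is slightly left of centre.

```bash
python3 - <<'E'
import cv2
im=cv2.imread("pics/w4.png")
cv2.imwrite("pics/w4a.png",cv2.resize(im[155:285,255:365],None,fx=4.5,fy=4.5,interpolation=cv2.INTER_CUBIC))
E
```

```text
(no output)
```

View pics/w4a.png

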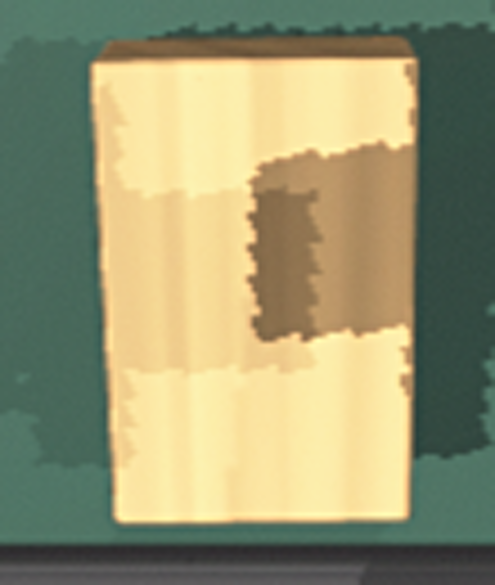

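```bash
python3 - <<'E'
from fit import *
C,s=pickle.load(open("w4.pkl","rb"))
r=rectfit(C,crop([(91,62),(417,58),(411,521),(114,522)],255,155,4.5),.092,.058,.030,(.58,.08))
print("off",r)
M=yaw(s)[1]; d=np.array([r[0],r[1],.03])-s["tcp_pos"]; print(M.T@d)
s=ctrl.sense();print(s["tcp_pos"],yaw(s))
E
```

```text
off (np.float64(0.5865305980413001), np.float64(0.08176157330116482), np.float64(-21.185160466460246), np.float64(0.48473491309291183))
[ 0.0708 -0.0032 -0.0058]
[0.5886 0.076  0.1024] (np.float64(-111.69341294475254), array([[ 0.0005,  0.9292, -0.3696],
       [-0.0004, -0.3696, -0.9292],
       [-1.    ,  0.0006,  0.0002]]))
```

Call:
jog_arm(
  motion=[
    {"delta_pos":[-0.002,0.006,-0.02],"yaw":0.5,"hand":1},
    {"delta_pos":[0,0,-0.03],"yaw":0,"hand":1},
    {"delta_pos":[0,0,-0.025],"yaw":0,"hand":1},
    {"delta_pos":[0,0,-0.008],"yaw":0,"hand":1},
    {"delta_pos":[0,0,0],"yaw":0,"hand":1},
  ],
)

```text
clock: 3.43
tcp_pos: [0.5857, 0.0833, 0.0184]
eef_rot: [1.474, 1.013, -1.477]
wrist_force: [-0.3, 0.1, 0.7]
width: 0.994
```

Call:
jog_arm(
  motion=[
    {"delta_pos":[0,0,0],"yaw":0,"hand":0.6},
    {"delta_pos":[0,0,0],"yaw":0,"hand":0.55},
    {"delta_pos":[0,0,0],"yaw":0,"hand":0.5},
    {"delta_pos":[0,0,0],"yaw":0,"hand":0.5},
    {"delta_pos":[0,0,0],"yaw":0,"hand":0.5},
  ],
  squeeze=25,
)

```text
clock: 3.85
tcp_pos: [0.5869, 0.0838, 0.0196]
eef_rot: [1.476, 1.011, -1.474]
wrist_force: [-1.0, -0.2, 0.3]
width: 0.668
```

Call:
jog_arm(
  motion=[
    {"delta_pos":[0,0,0],"yaw":0,"hand":0.4},
    {"delta_pos":[0,0,0],"yaw":0,"hand":0.4},
    {"delta_pos":[0,0,0],"yaw":0,"hand":0.4},
    {"delta_pos":[0,0,0.02],"yaw":0,"hand":0.4},
    {"delta_pos":[0,0,0.03],"yaw":0,"hand":0.4},
  ],
)

```text
clock: 4.27
tcp_pos: [0.5837, 0.0834, 0.066]
eef_rot: [1.47, 1.016, -1.482]
wrist_force: [-0.2, 0.0, -0.5]
width: 0.637
```

Call:
jog_arm(
  motion=[
    {"delta_pos":[-0.002,-0.02,0.035],"yaw":1.1,"hand":0.4},
    {"delta_pos":[-0.004,-0.03,0.025],"yaw":1.1,"hand":0.4},
    {"delta_pos":[-0.005,-0.035,0.015],"yaw":1.1,"hand":0.4},
    {"delta_pos":[-0.005,-0.039,0.005],"yaw":1.1,"hand":0.4},
    {"delta_pos":[-0.005,-0.039,0],"yaw":1.1,"hand":0.4},
  ],
)

```text
clock: 4.68
tcp_pos: [0.566, -0.0806, 0.1505]
eef_rot: [1.407, 1.066, -1.402]
wrist_force: [0.1, -0.7, -0.9]
width: 0.634
```

Call:
jog_arm(
  motion=[
    {"delta_pos":[-0.005,-0.04,0],"yaw":0,"hand":0.4},
    {"delta_pos":[-0.005,-0.04,0],"yaw":0,"hand":0.4},
    {"delta_pos":[-0.005,-0.038,0],"yaw":0,"hand":0.4},
    {"delta_pos":[-0.003,-0.026,0],"yaw":0,"hand":0.4},
    {"delta_pos":[0,0,0],"yaw":0,"hand":0.4},
  ],
)

```text
clock: 5.1
tcp_pos: [0.5465, -0.2282, 0.1481]
eef_rot: [1.409, 1.063, -1.412]
wrist_force: [0.2, 0.5, -1.0]
width: 0.638
```

```bash
python3 snap.py w5
```

```text
5.1 [ 0.5465 -0.2282  0.1481] -105.88838768464494 0.6380719853608586 [ 0.174   0.5248 -1.0284]
```

View pics/w5.png

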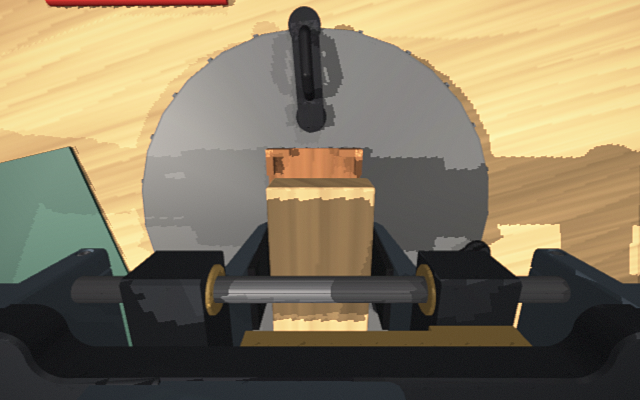

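The offcut is held square between the fingers. The cradle's far edge shows from (265,150) to (363,149).

```bash
python3 - <<'E'
from h import *
import pickle
C,s=pickle.load(open("w5.pkl","rb"))
e=unproj(C,[(265,149.5),(363,149)],.059);print(e)
m=e.mean(0);M=yaw(s)[1]; print("cradle centre from this view",m-M[:,1]*.058, np.linalg.norm(e[0]-e[1]))
t=unproj(C,[(265,191),(376,188)],.148+.011); print("offcut far top corners tool frame",(t-s["tcp_pos"])@M)
for i in range(3):
  s=ctrl.sense();print(s["tcp_pos"],yaw(s)[0],s["clock"])
E
```

```text
[[ 0.6115 -0.2     0.059 ]
 [ 0.5894 -0.2792  0.059 ]]
cradle centre from this view [ 0.5447 -0.2237  0.059 ] 0.08230803648935396
offcut far top corners tool frame [[-0.011   0.0439 -0.0278]
 [-0.0108  0.0455  0.0301]]
[ 0.5467 -0.2256  0.148 ] -105.84522157399608 5.15
[ 0.5467 -0.2256  0.148 ] -105.84522157399608 5.15
[ 0.5467 -0.2256  0.148 ] -105.84522157399608 5.15
```

Call:
jog_arm(
  motion=[
    {"delta_pos":[-0.002,0.002,-0.025],"yaw":0,"hand":0.4},
    {"delta_pos":[0,0,-0.03],"yaw":0,"hand":0.4},
    {"delta_pos":[0,0,-0.015],"yaw":0,"hand":0.4},
    {"delta_pos":[0,0,-0.01],"yaw":0,"hand":0.4},
    {"delta_pos":[0,0,0],"yaw":0,"hand":0.4},
  ],
)

```text
clock: 5.57
tcp_pos: [0.5441, -0.2197, 0.0662]
eef_rot: [1.405, 1.073, -1.409]
wrist_force: [0.2, 0.1, -1.0]
width: 0.636
```

Call:
jog_arm(
  motion=[
    {"delta_pos":[0,0,-0.002],"yaw":0,"hand":0.4},
    {"delta_pos":[0,0,0],"yaw":0,"hand":0.4},
  ],
)

```text
clock: 5.73
tcp_pos: [0.5462, -0.2211, 0.0674]
eef_rot: [1.407, 1.066, -1.405]
wrist_force: [0.1, -0.4, -0.2]
width: 0.637
```

```bash
python3 snap.py w6
```

```text
5.7333 [ 0.5462 -0.2211  0.0674] -105.5776336614443 0.6367291692874211 [ 0.0945 -0.3802 -0.1711]
```

View pics/w6.png

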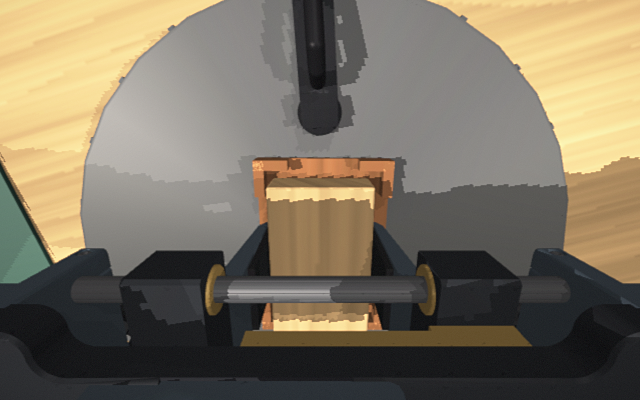

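Call:
jog_arm(
  motion=[
    {"delta_pos":[0,0,-0.0015],"yaw":0,"hand":0.4},
    {"delta_pos":[0,0,0],"yaw":0,"hand":0.4},
  ],
)

```text
clock: 5.95
tcp_pos: [0.5458, -0.2214, 0.0658]
eef_rot: [1.407, 1.066, -1.406]
wrist_force: [0.1, -0.3, -1.0]
width: 0.633
```

```bash
python3 - <<'E'
from h import *
import pickle
C,s=pickle.load(open("w6.pkl","rb"));M=yaw(s)[1]
e=unproj(C,[(253,158),(396,158)],.059);print(e,"cradle",e.mean(0)-M[:,1]*.058)
t=unproj(C,[(266,188),(377,187)],.077); print("offcut",t,t.mean(0)-M[:,1]*.046)
print(ctrl.sense()["wrist_force"],ctrl.sense()["tcp_pos"])
E
```

```text
[[ 0.6126 -0.2008  0.059 ]
 [ 0.5907 -0.2796  0.059 ]] cradle [ 0.5458 -0.2247  0.0589]
offcut [[ 0.5971 -0.2068  0.077 ]
 [ 0.582  -0.2631  0.077 ]] [ 0.5452 -0.2226  0.0769]
[ 0.1061 -0.325  -0.9854] [ 0.5458 -0.2214  0.0658]
```

Call:
jog_arm(
  motion=[
    {"delta_pos":[0,-0.002,-0.001],"yaw":0,"hand":0.4},
    {"delta_pos":[0,0,-0.001],"yaw":0,"hand":0.4},
    {"delta_pos":[0,0,0],"yaw":0,"hand":0.4},
  ],
)

```text
clock: 6.2
tcp_pos: [0.5457, -0.2238, 0.0644]
eef_rot: [1.407, 1.066, -1.406]
wrist_force: [-1.2, 0.9, 5.8]
width: 0.636
```

Contact (5.8 N up). Release.

Call:
jog_arm(
  motion=[
    {"delta_pos":[0,0,0],"yaw":0,"hand":0.7},
    {"delta_pos":[0,0,0],"yaw":0,"hand":0.8},
    {"delta_pos":[0,0,0],"yaw":0,"hand":0.82},
    {"delta_pos":[0,0,0.02],"yaw":0,"hand":0.82},
    {"delta_pos":[0,0,0.035],"yaw":0,"hand":1},
  ],
)

```text
clock: 6.62
tcp_pos: [0.5426, -0.2222, 0.1146]
eef_rot: [1.405, 1.077, -1.413]
wrist_force: [0.6, -0.8, 0.4]
width: 0.866
```

Call:
jog_arm(
  motion=[
    {"delta_pos":[0,0,0.04],"yaw":0,"hand":1},
    {"delta_pos":[0,0,0.04],"yaw":0,"hand":1},
    {"delta_pos":[0,0,0.02],"yaw":0,"hand":1},
    {"delta_pos":[0,0,0],"yaw":0,"hand":1},
  ],
)

```text
clock: 6.95
tcp_pos: [0.5481, -0.2245, 0.2239]
eef_rot: [1.41, 1.057, -1.4]
wrist_force: [0.4, 0.4, -0.1]
width: 0.998
```

```bash
python3 snap.py w7;  python3 - <<'E'
import cv2
im=cv2.imread("pics/w7.png")
cv2.imwrite("pics/w7a.png",cv2.resize(im[110:260,250:390],None,fx=4,fy=4,interpolation=cv2.INTER_CUBIC))
E
```

```text
6.95 [ 0.5481 -0.2245  0.2239] -105.61348588093306 0.9980848155092497 [ 0.447   0.3704 -0.0758]
```

View pics/w7a.png

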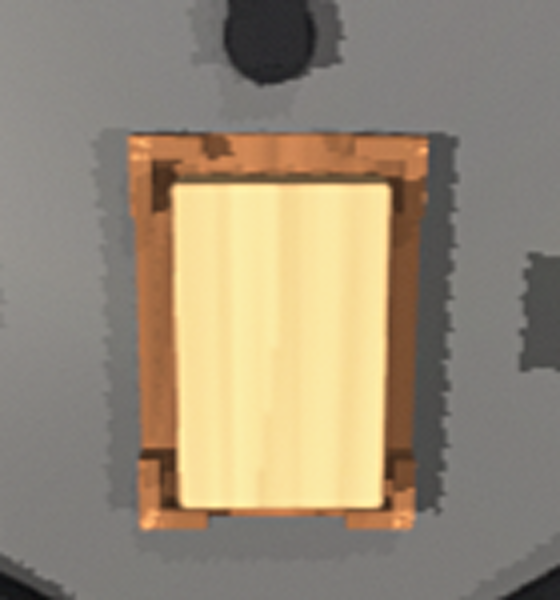

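The offcut lies flat inside all four ledges. Measuring its pose as the target for the case.

```bash
python3 - <<'E'
from fit import *
C,s=pickle.load(open("w7.pkl","rb"))
print("off",rectfit(C,crop([(170,184),(391,183),(384,507),(182,508)],250,110,4),.092,.058,.075,(.545,-.22)))
print("crad",rectfit(C,crop([(130,137),(428,137),(413,527),(142,528)],250,110,4),.116,.082,.059,(.545,-.22)))
print(s["joint_pos"])
E
```

```text
off (np.float64(0.5458689255583699), np.float64(-0.22534762158871824), np.float64(-15.206156865473048), np.float64(0.25303804139909203))
crad (np.float64(0.5450263561790485), np.float64(-0.224121498945926), np.float64(-15.739737948550996), np.float64(0.33996727564637214))
[-0.4082  0.3416  1.5344 -0.0001  1.2541  1.4352]
```

Call:
jog_arm(
  motion=[
    {"delta_pos":[-0.0105,0.0352,0],"yaw":-1,"hand":1},
    {"delta_pos":[-0.0105,0.0352,0],"yaw":-1,"hand":1},
    {"delta_pos":[-0.0105,0.0352,-0.01],"yaw":-1,"hand":1},
    {"delta_pos":[-0.0105,0.0352,-0.015],"yaw":-1,"hand":1},
    {"delta_pos":[-0.0105,0.0352,-0.015],"yaw":-1,"hand":1},
  ],
)

```text
clock: 7.42
tcp_pos: [0.4911, -0.0459, 0.176]
eef_rot: [1.469, 1.018, -1.472]
wrist_force: [1.5, 0.5, -0.6]
width: 1.001
```

Call:
jog_arm(
  motion=[
    {"delta_pos":[-0.0105,0.0352,-0.015],"yaw":-1,"hand":1},
    {"delta_pos":[-0.0105,0.0352,-0.015],"yaw":0,"hand":1},
    {"delta_pos":[-0.0105,0.0352,-0.015],"yaw":0,"hand":1},
    {"delta_pos":[-0.0105,0.0352,-0.015],"yaw":0,"hand":1},
    {"delta_pos":[0,0,0],"yaw":0,"hand":1},
  ],
)

```text
clock: 7.83
tcp_pos: [0.4452, 0.0973, 0.1138]
eef_rot: [1.471, 1.016, -1.487]
wrist_force: [-0.2, -0.4, -0.8]
width: 1.0
```

```bash
python3 snap.py w8;  python3 - <<'E'
import cv2
im=cv2.imread("pics/w8.png")
cv2.imwrite("pics/w8a.png",cv2.resize(im[140:280,245:405],None,fx=4,fy=4,interpolation=cv2.INTER_CUBIC))
E
```

```text
7.8333 [0.4452 0.0973 0.1138] -111.30737500593804 1.000276658799076 [-0.1635 -0.4338 -0.7508]
```

View pics/w8a.png

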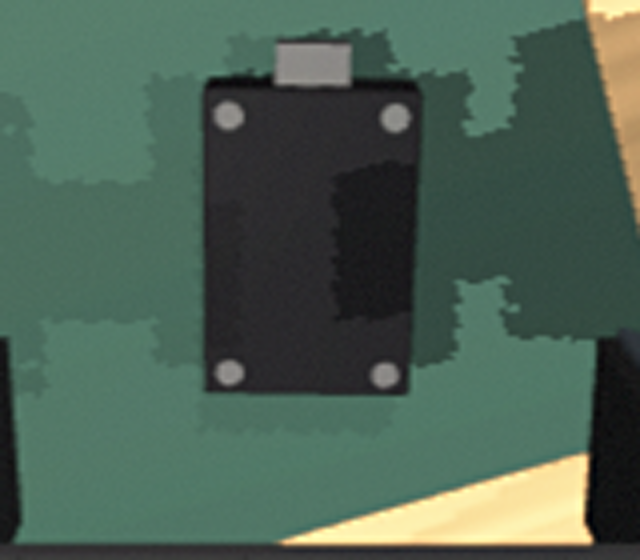

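The case lies between the fingers, top corners at crop (204,87), (420,90), (408,394) and (206,392). The bolt points away from the robot.

```bash
python3 - <<'E'
from fit import *
C,s=pickle.load(open("w8.pkl","rb"))
r=rectfit(C,crop([(204,88),(420,91),(408,394),(206,392)],245,140,4),.072,.048,.022,(.45,.09));print(r)
s=ctrl.sense();print(s["tcp_pos"],yaw(s)[0])
E
```

```text
(np.float64(0.45121260997641527), np.float64(0.09172313431090841), np.float64(-22.072798401051898), np.float64(0.768627357110026))
[0.4473 0.0954 0.1151] -111.3097019755716
```

Call:
jog_arm(
  motion=[
    {"delta_pos":[0,0,-0.03],"yaw":-0.5,"hand":1},
    {"delta_pos":[0,0,0],"yaw":0,"hand":1},
    {"delta_pos":[0,0,0],"yaw":0,"hand":1},
    {"delta_pos":[0,0,0],"yaw":0,"hand":1},
  ],
)

```text
clock: 8.22
tcp_pos: [0.4513, 0.0926, 0.0884]
eef_rot: [1.488, 1.0, -1.489]
wrist_force: [0.3, -0.4, -0.0]
width: 1.0
```

```bash
python3 snap.py w9;  python3 - <<'E'
import cv2
im=cv2.imread("pics/w9.png")
cv2.imwrite("pics/w9a.png",cv2.resize(im[140:280,245:405],None,fx=4,fy=4,interpolation=cv2.INTER_CUBIC))
E
```

```text
8.2167 [0.4513 0.0926 0.0884] -112.18345732232159 0.9997281953451312 [ 0.3212 -0.4291 -0.0456]
```

View pics/w9a.png

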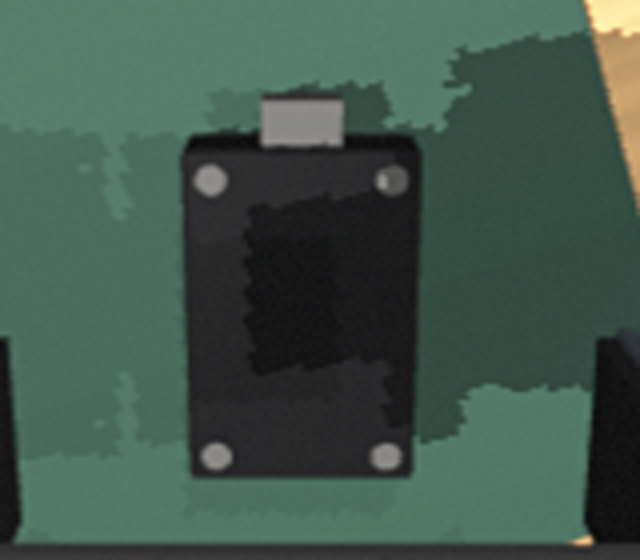

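```bash
python3 - <<'E'
from fit import *
C,s=pickle.load(open("w9.pkl","rb"))
r=rectfit(C,crop([(181,155),(421,150),(413,477),(192,477)],245,140,4),.072,.048,.022,(.45,.09));print(r)
M=yaw(s)[1];print("tool",M.T@(np.array([r[0],r[1],.022])-s["tcp_pos"]))
s=ctrl.sense();print(s["tcp_pos"],yaw(s)[0])
E
```

```text
(np.float64(0.4509914477903339), np.float64(0.09173730327434855), np.float64(-21.777586318405923), np.float64(0.8412038945864767))
tool [0.0664 0.0001 0.0009]
[0.4517 0.0928 0.0888] -112.18291006247205
```

Call:
jog_arm(
  motion=[
    {"delta_pos":[0,-0.001,-0.03],"yaw":0.3,"hand":1},
    {"delta_pos":[0,0,-0.03],"yaw":0,"hand":1},
    {"delta_pos":[0,0,-0.01],"yaw":0,"hand":1},
    {"delta_pos":[0,0,0],"yaw":0,"hand":0.6},
    {"delta_pos":[0,0,0],"yaw":0,"hand":0.4},
  ],
)

```text
clock: 8.68
tcp_pos: [0.4516, 0.0922, 0.0187]
eef_rot: [1.485, 1.004, -1.484]
wrist_force: [0.3, -0.3, 0.6]
width: 0.888
```

Call:
jog_arm(
  motion=[
    {"delta_pos":[0,0,0],"yaw":0,"hand":0.3},
    {"delta_pos":[0,0,0],"yaw":0,"hand":0.3},
    {"delta_pos":[0,0,0],"yaw":0,"hand":0.3},
    {"delta_pos":[0,0,0],"yaw":0,"hand":0.3},
    {"delta_pos":[0,0,0],"yaw":0,"hand":0.3},
  ],
  squeeze=30,
)

```text
clock: 9.1
tcp_pos: [0.4512, 0.0926, 0.0186]
eef_rot: [1.485, 1.004, -1.483]
wrist_force: [-1.0, -1.7, 7.3]
width: 0.522
```

Call:
jog_arm(
  motion=[
    {"delta_pos":[0,0,0],"yaw":0,"hand":0.3},
    {"delta_pos":[0,0,0],"yaw":0,"hand":0.3},
  ],
)

```text
clock: 9.27
tcp_pos: [0.4512, 0.0926, 0.0186]
eef_rot: [1.484, 1.004, -1.483]
wrist_force: [-0.7, -1.0, 6.8]
width: 0.522
```

Call:
jog_arm(
  motion=[
    {"delta_pos":[0,0,0.02],"yaw":0,"hand":0.3},
    {"delta_pos":[0.005,-0.015,0.035],"yaw":1.7,"hand":0.3},
    {"delta_pos":[0.01,-0.03,0.025],"yaw":1.7,"hand":0.3},
    {"delta_pos":[0.01,-0.032,0.023],"yaw":1.7,"hand":0.3},
    {"delta_pos":[0.01,-0.033,0.02],"yaw":1.6,"hand":0.3},
  ],
)

```text
clock: 9.68
tcp_pos: [0.4861, -0.0183, 0.1426]
eef_rot: [1.399, 1.074, -1.398]
wrist_force: [2.1, -0.4, -1.4]
width: 0.524
```

Call:
jog_arm(
  motion=[
    {"delta_pos":[0.011,-0.035,0.015],"yaw":0,"hand":0.3},
    {"delta_pos":[0.0116,-0.038,0],"yaw":0,"hand":0.3},
    {"delta_pos":[0.0116,-0.038,0],"yaw":0,"hand":0.3},
    {"delta_pos":[0.0116,-0.038,0],"yaw":0,"hand":0.3},
    {"delta_pos":[0.0116,-0.036,0],"yaw":0,"hand":0.3},
  ],
)

```text
clock: 10.1
tcp_pos: [0.543, -0.2045, 0.1556]
eef_rot: [1.401, 1.073, -1.402]
wrist_force: [0.8, 1.0, -1.1]
width: 0.521
```

Call:
jog_arm(
  motion=[
    {"delta_pos":[0.0023,-0.0229,0],"yaw":0,"hand":0.3},
    {"delta_pos":[0,0,0],"yaw":0,"hand":0.3},
    {"delta_pos":[0,0,0],"yaw":0,"hand":0.3},
    {"delta_pos":[0,0,0],"yaw":0,"hand":0.3},
  ],
)

```text
clock: 10.43
tcp_pos: [0.5448, -0.2246, 0.1553]
eef_rot: [1.401, 1.075, -1.402]
wrist_force: [-1.3, 0.5, -3.0]
width: 0.523
```

```bash
python3 snap.py w10
```

```text
10.4333 [ 0.5448 -0.2246  0.1553] -105.11895669014936 0.5228935682037578 [-1.2765  0.4537 -3.0296]
```

View pics/w10.png

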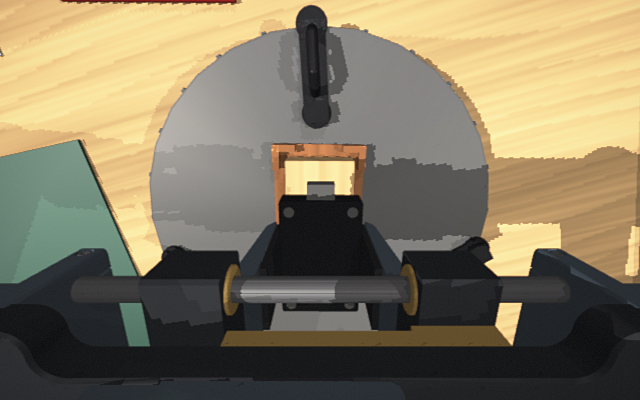

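The case is held level, bolt at (320,190), with the offcut's far edge showing behind it. Lowering to just above contact.

Call:
jog_arm(
  motion=[
    {"delta_pos":[0.001,-0.001,-0.03],"yaw":0,"hand":0.3},
    {"delta_pos":[0,0,-0.02],"yaw":0,"hand":0.3},
    {"delta_pos":[0,0,-0.01],"yaw":0,"hand":0.3},
    {"delta_pos":[0,0,0],"yaw":0,"hand":0.3},
    {"delta_pos":[0,0,0],"yaw":0,"hand":0.3},
  ],
)

```text
clock: 10.9
tcp_pos: [0.5467, -0.2256, 0.0963]
eef_rot: [1.4, 1.074, -1.4]
wrist_force: [1.1, 0.2, -0.6]
width: 0.523
```

```bash
python3 snap.py w11;python3 - <<'E'
import cv2
im=cv2.imread("pics/w11.png")
cv2.imwrite("pics/w11a.png",cv2.resize(im[130:335,240:400],None,fx=2.9,fy=2.9,interpolation=cv2.INTER_CUBIC))
E
```

```text
10.9 [ 0.5467 -0.2256  0.0963] -105.04047167227273 0.5233659904820651 [ 1.0932  0.2179 -0.601 ]
```

View pics/w11a.png

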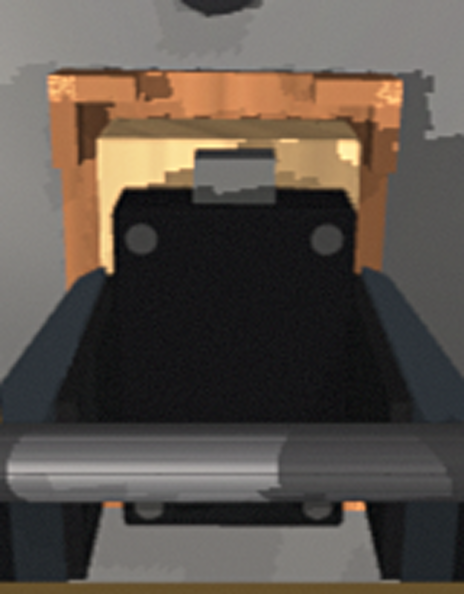

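```bash
python3 - <<'E'
from fit import *
C,s=pickle.load(open("w11.pkl","rb"));M=yaw(s)[1]
print("case",rectfit(C,crop([(112,213),(358,210),(342,524),(127,523)],240,130,2.9),.072,.048,.0997,(.545,-.225)))
e=unproj(C,crop([(97,139),(362,137)],240,130,2.9),.075);print("off",e.mean(0)-M[:,1]*.046,np.linalg.norm(e[0]-e[1]))
E
```

```text
case (np.float64(0.5465549375371936), np.float64(-0.22693647007166795), np.float64(-14.964161560247135), np.float64(1.4936721774625734))
off [ 0.5454 -0.2255  0.075 ] 0.0572967589139444
```

Call:
jog_arm(
  motion=[
    {"delta_pos":[-0.001,0.001,-0.003],"yaw":0,"hand":0.3},
    {"delta_pos":[0,0,-0.002],"yaw":0,"hand":0.3},
    {"delta_pos":[0,0,0],"yaw":0,"hand":0.3},
    {"delta_pos":[0,0,0],"yaw":0,"hand":0.3},
  ],
)

```text
clock: 11.28
tcp_pos: [0.5457, -0.2255, 0.0915]
eef_rot: [1.401, 1.072, -1.4]
wrist_force: [-0.2, -0.2, -1.2]
width: 0.523
```

Call:
jog_arm(
  motion=[
    {"delta_pos":[0,0,-0.0015],"yaw":0,"hand":0.3},
    {"delta_pos":[0,0,0],"yaw":0,"hand":0.3},
  ],
)

```text
clock: 11.45
tcp_pos: [0.5457, -0.2255, 0.0897]
eef_rot: [1.401, 1.072, -1.401]
wrist_force: [-0.2, -0.2, -1.6]
width: 0.523
```

Call:
jog_arm(
  motion=[
    {"delta_pos":[0,0,-0.001],"yaw":0,"hand":0.3},
    {"delta_pos":[0,0,0],"yaw":0,"hand":0.3},
  ],
)

```text
clock: 11.62
tcp_pos: [0.5457, -0.2255, 0.0896]
eef_rot: [1.401, 1.072, -1.4]
wrist_force: [-1.0, 0.8, 4.4]
width: 0.527
```

Call:
jog_arm(
  motion=[
    {"delta_pos":[0,0,0],"yaw":0,"hand":0.6},
    {"delta_pos":[0,0,0],"yaw":0,"hand":0.7},
    {"delta_pos":[0,0,0],"yaw":0,"hand":0.8},
    {"delta_pos":[0,0,0.01],"yaw":0,"hand":0.9},
    {"delta_pos":[0,0,0.03],"yaw":0,"hand":1},
  ],
)

```text
clock: 12.03
tcp_pos: [0.5428, -0.2242, 0.1253]
eef_rot: [1.398, 1.082, -1.407]
wrist_force: [0.2, 0.3, 0.0]
width: 0.862
```

Call:
jog_arm(
  motion=[
    {"delta_pos":[0,0,0.04],"yaw":0,"hand":1},
    {"delta_pos":[0,0,0.04],"yaw":0,"hand":1},
    {"delta_pos":[0,0,0.02],"yaw":0,"hand":1},
    {"delta_pos":[0,0,0],"yaw":0,"hand":1},
    {"delta_pos":[0,0,0],"yaw":0,"hand":1},
  ],
)

```text
clock: 12.45
tcp_pos: [0.5461, -0.2257, 0.2305]
eef_rot: [1.401, 1.069, -1.399]
wrist_force: [-0.4, 1.0, -0.9]
width: 1.002
```

```bash
python3 snap.py w12;  python3 - <<'E'
import cv2
im=cv2.imread("pics/w12.png")
cv2.imwrite("pics/w12a.png",cv2.resize(im[110:260,250:390],None,fx=4,fy=4,interpolation=cv2.INTER_CUBIC))
E
```

```text
12.45 [ 0.5461 -0.2257  0.2305] -105.10871608645104 1.0020191256091089 [-0.3723  0.9822 -0.9429]
```

View pics/w12a.png

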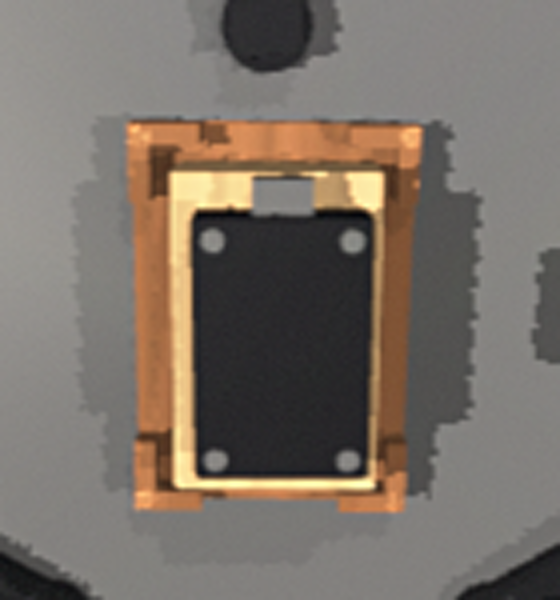

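```bash
python3 - <<'E'
from fit import *
C,s=pickle.load(open("w12.pkl","rb"))
a=rectfit(C,crop([(168,172),(385,172),(376,489),(174,489)],250,110,4),.092,.058,.075,(.545,-.22));print("off",a)
b=rectfit(C,crop([(192,213),(372,213),(368,477),(196,478)],250,110,4),.072,.048,.093,(.545,-.22));print("case",b)
d=np.array(b[:2])-a[:2];t=np.radians(a[2]);print("in offcut frame",d@[np.cos(t),np.sin(t)],d@[-np.sin(t),np.cos(t)])
E
```

```text
off (np.float64(0.5457031591954637), np.float64(-0.22514524481013778), np.float64(-15.334107875150636), np.float64(0.38381979375760344))
case (np.float64(0.5464095458749546), np.float64(-0.22709718105960697), np.float64(-15.038287312233692), np.float64(0.6230752256962375))
in offcut frame 0.0011974235045112702 -0.0016956456628074998
```

Call:
jog_arm(
  motion=[
    {"delta_pos":[-0.007,0.037,0],"yaw":4,"hand":1},
    {"delta_pos":[-0.007,0.037,0],"yaw":4,"hand":1},
    {"delta_pos":[-0.007,0.037,0],"yaw":4,"hand":1},
    {"delta_pos":[-0.007,0.037,0],"yaw":4,"hand":1},
    {"delta_pos":[-0.007,0.037,-0.014],"yaw":4,"hand":1},
  ],
)

```text
clock: 12.92
tcp_pos: [0.5105, -0.039, 0.2148]
eef_rot: [1.145, 1.248, -1.143]
wrist_force: [0.9, -0.2, 0.4]
width: 1.003
```

Call:
jog_arm(
  motion=[
    {"delta_pos":[-0.007,0.037,-0.014],"yaw":0,"hand":1},
    {"delta_pos":[-0.007,0.037,-0.014],"yaw":0,"hand":1},
    {"delta_pos":[-0.007,0.037,-0.014],"yaw":0,"hand":1},
    {"delta_pos":[-0.007,0.037,-0.014],"yaw":0,"hand":1},
    {"delta_pos":[-0.007,0.037,-0.014],"yaw":0,"hand":1},
  ],
)

```text
clock: 13.33
tcp_pos: [0.4735, 0.1458, 0.1423]
eef_rot: [1.144, 1.25, -1.149]
wrist_force: [0.5, 0.4, 0.8]
width: 0.998
```

Call:
jog_arm(
  motion=[
    {"delta_pos":[-0.007,0.037,-0.014],"yaw":0,"hand":1},
    {"delta_pos":[-0.006,0.037,-0.014],"yaw":0,"hand":1},
    {"delta_pos":[0,0,-0.01],"yaw":0,"hand":1},
    {"delta_pos":[0,0,0],"yaw":0,"hand":1},
    {"delta_pos":[0,0,0],"yaw":0,"hand":1},
  ],
)

```text
clock: 13.75
tcp_pos: [0.4614, 0.2177, 0.1051]
eef_rot: [1.142, 1.25, -1.149]
wrist_force: [-0.5, -0.1, 0.4]
width: 0.999
```

```bash
python3 snap.py w13
```

```text
13.75 [0.4614 0.2177 0.1051] -85.07000943207638 0.9987304262572916 [-0.4552 -0.1074  0.4087]
```

View pics/w13.png

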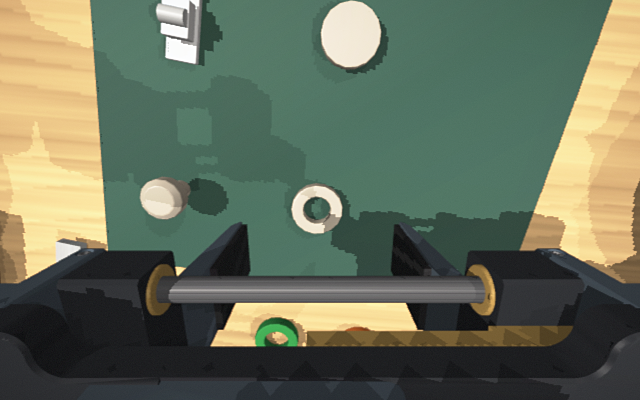

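The nickel rose with its hole is at (316,209), between the fingers. The knob is at (163,199), the blank at (351,34). Next I'll fit the rose's outline.

```bash
cat > blob.py <<'E'
from fit import *
def bright(n,box,thr=120):
    im=cv2.imread(f"pics/{n}.png"); x0,y0,x1,y1=box; c=im[y0:y1,x0:x1].astype(int)
    m=((c[:,:,2]>thr)&(c[:,:,2]>c[:,:,1]*.95)).astype(np.uint8)
    cs,_=cv2.findContours(m,cv2.RETR_EXTERNAL,cv2.CHAIN_APPROX_NONE); k=max(cs,key=cv2.contourArea)
    return cv2.fitEllipse(k),x0,y0
E
python3 - <<'E'
from blob import *
C,s=pickle.load(open("w13.pkl","rb"));M=yaw(s)[1]
(e,x0,y0)=bright("w13",(280,170,360,245))
print(e); p=unproj(C,[(e[0][0]+x0,e[0][1]+y0)],.016)[0];print(p, M.T@(p-s["tcp_pos"]))
(e,x0,y0)=bright("w13",(130,165,190,230));print(e,unproj(C,[(e[0][0]+x0,e[0][1]+y0)],.034)[0])
s=ctrl.sense();print(s["tcp_pos"],s["joint_pos"])
E
```

```text
((36.17961120605469, 38.55846405029297), (48.2152099609375, 50.12755584716797), 105.37194061279297)
[0.4631 0.2197 0.016 ] [ 0.0891  0.0023 -0.002 ]
((30.565950393676758, 33.418983459472656), (37.6890869140625, 43.42456817626953), 130.97555541992188) [0.4667 0.3472 0.034 ]
[0.4622 0.2175 0.106 ] [ 0.4176  0.3306  1.8807 -0.0007  0.9324  1.9041]
```

Call:
jog_arm(
  motion=[
    {"delta_pos":[0.001,0.002,-0.035],"yaw":0,"hand":1},
    {"delta_pos":[0,0,-0.035],"yaw":0,"hand":1},
    {"delta_pos":[0,0,-0.018],"yaw":0,"hand":0.8},
    {"delta_pos":[0,0,0],"yaw":0,"hand":0.6},
    {"delta_pos":[0,0,0],"yaw":0,"hand":0.4},
  ],
  squeeze=20,
)

```text
clock: 14.22
tcp_pos: [0.4642, 0.2193, 0.0188]
eef_rot: [1.147, 1.247, -1.148]
wrist_force: [-0.3, 0.6, -0.2]
width: 0.814
```

Call:
jog_arm(
  motion=[
    {"delta_pos":[0,0,0],"yaw":0,"hand":0.3},
    {"delta_pos":[0,0,0],"yaw":0,"hand":0.3},
    {"delta_pos":[0,0,0],"yaw":0,"hand":0.3},
    {"delta_pos":[0,0,0],"yaw":0,"hand":0.3},
    {"delta_pos":[0,0,0],"yaw":0,"hand":0.3},
  ],
)

```text
clock: 14.63
tcp_pos: [0.4639, 0.2206, 0.0193]
eef_rot: [1.147, 1.248, -1.145]
wrist_force: [0.5, -1.1, 3.5]
width: 0.495
```

Call:
jog_arm(
  motion=[
    {"delta_pos":[0,0,0],"yaw":0,"hand":0.3},
    {"delta_pos":[0,0,0],"yaw":0,"hand":0.3},
  ],
)

```text
clock: 14.8
tcp_pos: [0.4639, 0.2206, 0.0192]
eef_rot: [1.146, 1.248, -1.145]
wrist_force: [0.2, -1.1, 5.1]
width: 0.495
```

Call:
jog_arm(
  motion=[
    {"delta_pos":[0,0,0.025],"yaw":0,"hand":0.3},
    {"delta_pos":[0.005,-0.02,0.03],"yaw":0,"hand":0.3},
    {"delta_pos":[0.006,-0.03,0.025],"yaw":0,"hand":0.3},
    {"delta_pos":[0.006,-0.03,0.025],"yaw":0,"hand":0.3},
    {"delta_pos":[0.006,-0.033,0.02],"yaw":0,"hand":0.3},
  ],
)

```text
clock: 15.22
tcp_pos: [0.4869, 0.1071, 0.1453]
eef_rot: [1.146, 1.248, -1.143]
wrist_force: [1.2, 0.0, -0.8]
width: 0.5
```

Call:
jog_arm(
  motion=[
    {"delta_pos":[0.007,-0.037,0.006],"yaw":0,"hand":0.3},
    {"delta_pos":[0.007,-0.037,0.006],"yaw":0,"hand":0.3},
    {"delta_pos":[0.007,-0.037,0.006],"yaw":0,"hand":0.3},
    {"delta_pos":[0.007,-0.037,0.007],"yaw":0,"hand":0.3},
    {"delta_pos":[0.0063,-0.0373,0],"yaw":0,"hand":0.3},
  ],
)

```text
clock: 15.63
tcp_pos: [0.5216, -0.0794, 0.1698]
eef_rot: [1.147, 1.246, -1.144]
wrist_force: [1.8, -0.9, 0.5]
width: 0.494
```

Call:
jog_arm(
  motion=[
    {"delta_pos":[0.0063,-0.0373,0],"yaw":0,"hand":0.3},
    {"delta_pos":[0.0063,-0.0373,0],"yaw":0,"hand":0.3},
    {"delta_pos":[0.0063,-0.0373,0],"yaw":0,"hand":0.3},
    {"delta_pos":[0.0063,-0.0373,0],"yaw":0,"hand":0.3},
    {"delta_pos":[0,0,0],"yaw":0,"hand":0.3},
  ],
)

```text
clock: 16.05
tcp_pos: [0.547, -0.2331, 0.168]
eef_rot: [1.148, 1.243, -1.15]
wrist_force: [0.5, 0.8, 0.0]
width: 0.499
```

Call:
jog_arm(
  motion=[
    {"delta_pos":[0,0,-0.02],"yaw":0,"hand":0.3},
    {"delta_pos":[0,0,0],"yaw":0,"hand":0.3},
    {"delta_pos":[0,0,0],"yaw":0,"hand":0.3},
    {"delta_pos":[0,0,0],"yaw":0,"hand":0.3},
  ],
)

```text
clock: 16.38
tcp_pos: [0.5461, -0.2262, 0.1488]
eef_rot: [1.146, 1.249, -1.146]
wrist_force: [-0.3, 0.3, -0.7]
width: 0.497
```

```bash
python3 snap.py w14
```

```text
16.3833 [ 0.5461 -0.2262  0.1488] -85.06809184639789 0.4969788129415478 [-0.2846  0.275  -0.7121]
```

View pics/w14.png

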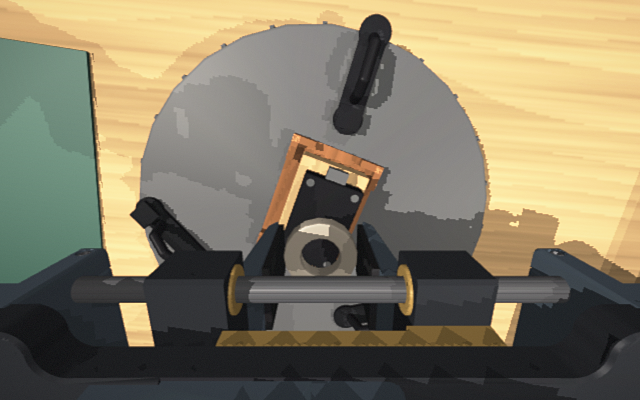

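The rose is held level, its hole at (320,253), over the case. Checking its position in the grip.

```bash
python3 - <<'E'
from fit import *
C,s=pickle.load(open("w14.pkl","rb"));M=yaw(s)[1]
print(M.T@(unproj(C,[(320,217),(285,250),(356,250)],.1456)-s["tcp_pos"]).T)
im=cv2.imread("pics/w14.png").copy()
t=np.linspace(0,6.28,60)
for r in (.023,.0125):
  P=s["tcp_pos"]+M@np.array([np.full(60,s["tcp_pos"][2]-.1456),r*np.cos(t),r*np.sin(t)]) if 0 else (s["tcp_pos"][:,None]+M@np.array([np.full(60,s["tcp_pos"][2]-.1456),r*np.cos(t),r*np.sin(t)])).T
  for u in proj(C,P): cv2.circle(im,(int(round(u[0])),int(round(u[1]))),0,(0,0,255),-1)
cv2.imwrite("pics/w14a.png",cv2.resize(im[120:290,240:400],None,fx=3.5,fy=3.5,interpolation=cv2.INTER_CUBIC))
E
```

```text
[[ 0.0032  0.0032  0.0032]
 [ 0.0242  0.003   0.003 ]
 [ 0.0013 -0.02    0.0232]]
```

View pics/w14a.png

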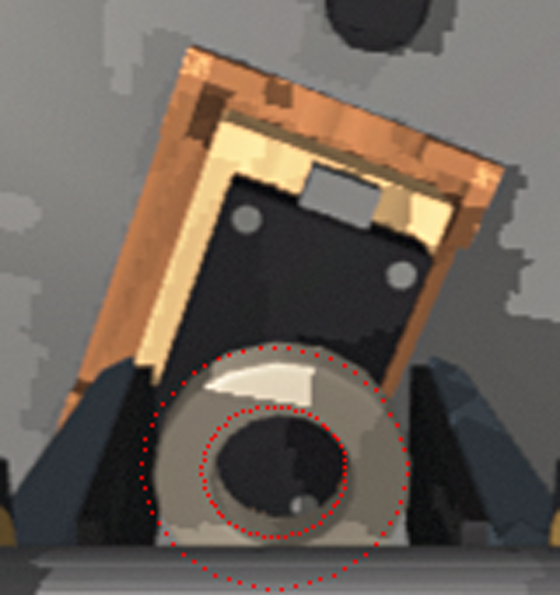

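Call:
jog_arm(
  motion=[
    {"delta_pos":[-0.0014,0,-0.02],"yaw":0,"hand":0.3},
    {"delta_pos":[0,0,-0.014],"yaw":0,"hand":0.3},
    {"delta_pos":[0,0,-0.003],"yaw":0,"hand":0.3},
    {"delta_pos":[0,0,0],"yaw":0,"hand":0.3},
    {"delta_pos":[0,0,0],"yaw":0,"hand":0.3},
  ],
)

```text
clock: 16.85
tcp_pos: [0.5453, -0.2268, 0.1126]
eef_rot: [1.146, 1.247, -1.145]
wrist_force: [0.4, 0.1, -0.6]
width: 0.494
```

Call:
jog_arm(
  motion=[
    {"delta_pos":[0,0,-0.0015],"yaw":0,"hand":0.3},
    {"delta_pos":[0,0,0],"yaw":0,"hand":0.3},
  ],
)

```text
clock: 17.02
tcp_pos: [0.5452, -0.227, 0.111]
eef_rot: [1.146, 1.247, -1.145]
wrist_force: [-0.7, 0.4, -0.8]
width: 0.498
```

Call:
jog_arm(
  motion=[
    {"delta_pos":[0,0,-0.0015],"yaw":0,"hand":0.3},
    {"delta_pos":[0,0,0],"yaw":0,"hand":0.3},
  ],
)

```text
clock: 17.18
tcp_pos: [0.5447, -0.2269, 0.1088]
eef_rot: [1.146, 1.248, -1.146]
wrist_force: [-0.2, -0.2, -0.8]
width: 0.494
```

Call:
jog_arm(
  motion=[
    {"delta_pos":[0,0.0005,-0.001],"yaw":0,"hand":0.3},
    {"delta_pos":[0,0,0],"yaw":0,"hand":0.3},
    {"delta_pos":[0,0,0],"yaw":0,"hand":0.3},
  ],
)

```text
clock: 17.43
tcp_pos: [0.5448, -0.2268, 0.1083]
eef_rot: [1.146, 1.247, -1.146]
wrist_force: [-1.1, -1.0, 4.0]
width: 0.498
```

Call:
jog_arm(
  motion=[
    {"delta_pos":[0,0,0],"yaw":0,"hand":0.55},
    {"delta_pos":[0,0,0],"yaw":0,"hand":0.6},
    {"delta_pos":[0,0,0],"yaw":0,"hand":0.7},
    {"delta_pos":[0,0,0.01],"yaw":0,"hand":0.9},
    {"delta_pos":[0,0,0.03],"yaw":0,"hand":1},
  ],
)

```text
clock: 17.85
tcp_pos: [0.5419, -0.2251, 0.1441]
eef_rot: [1.145, 1.258, -1.151]
wrist_force: [-0.2, 0.6, 0.0]
width: 0.788
```

Call:
jog_arm(
  motion=[
    {"delta_pos":[0,0,0.04],"yaw":0,"hand":1},
    {"delta_pos":[0,0,0.04],"yaw":0,"hand":1},
    {"delta_pos":[0,0,0],"yaw":0,"hand":1},
    {"delta_pos":[0,0,0],"yaw":0,"hand":1},
    {"delta_pos":[0,0,0],"yaw":0,"hand":1},
  ],
)

```text
clock: 18.27
tcp_pos: [0.5443, -0.2262, 0.2277]
eef_rot: [1.146, 1.248, -1.146]
wrist_force: [0.3, 0.8, 0.2]
width: 1.001
```

```bash
python3 snap.py w15;  python3 - <<'E'
import cv2
im=cv2.imread("pics/w15.png")
cv2.imwrite("pics/w15a.png",cv2.resize(im[110:260,240:400],None,fx=4,fy=4,interpolation=cv2.INTER_CUBIC))
E
```

```text
18.2667 [ 0.5443 -0.2262  0.2277] -85.10867483929866 1.0008907016970956 [0.2825 0.7537 0.1943]
```

View pics/w15a.png

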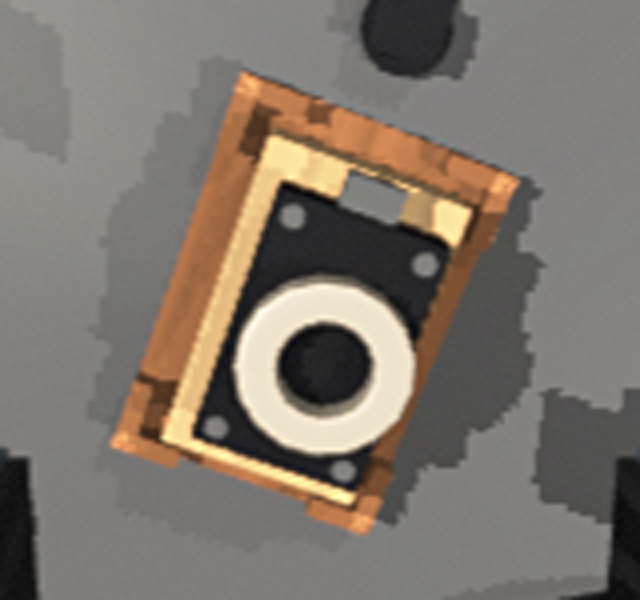

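```bash
python3 - <<'E'
from blob import *
C,s=pickle.load(open("w15.pkl","rb"))
e,x0,y0=bright("w15",(295,175,350,228),170);print(e, "crop px",((np.array(e[0])+[x0-240,y0-110])+.5)*4)
p=unproj(C,crop([(325,365)],240,110,4),.105)[0]
q=unproj(C,crop([(293,216),(426,265),(344,471),(216,427)],240,110,4),.093)
print(p,q.mean(0)); t=np.radians(-15.2);R2=np.array([[np.cos(t),np.sin(t)],[-np.sin(t),np.cos(t)]])
print("rose in case frame",R2@(p-q.mean(0))[:2]); print((q-q.mean(0))[:,:2]@R2.T)
off=rectfit(C,crop([(268,137),(476,209),(352,506),(163,440)],240,110,4),.092,.058,.075,(.545,-.22));print(off)
print("case in off",R2@(q.mean(0)[:2]-off[:2]))
E
```

```text
((25.69454002380371, 26.5256290435791), (41.63904571533203, 43.931907653808594), 95.75785064697266) crop px [324.7782 368.1025]
[ 0.5443 -0.2285  0.105 ] [ 0.5454 -0.2269  0.093 ]
rose in case frame [-0.0007 -0.0018]
[[ 0.03    0.018 ]
 [ 0.0299 -0.0181]
 [-0.03   -0.0181]
 [-0.0299  0.0182]]
(np.float64(0.5455914872358915), np.float64(-0.22534620589540347), np.float64(-15.272534976123865), np.float64(0.5855803184844632))
case in off [ 0.0002 -0.0016]
```

The rose is flat on the case and about 2 mm off its middle. Next, the knob.

Call:
jog_arm(
  motion=[
    {"delta_pos":[-0.005,0.038,0],"yaw":0,"hand":1},
    {"delta_pos":[-0.005,0.038,0],"yaw":0,"hand":1},
    {"delta_pos":[-0.005,0.038,0],"yaw":0,"hand":1},
    {"delta_pos":[-0.005,0.038,0],"yaw":0,"hand":1},
    {"delta_pos":[-0.005,0.038,0],"yaw":0,"hand":1},
  ],
)

```text
clock: 18.73
tcp_pos: [0.5181, -0.0348, 0.2258]
eef_rot: [1.145, 1.251, -1.149]
wrist_force: [0.8, -0.1, -0.1]
width: 1.0
```

Call:
jog_arm(
  motion=[
    {"delta_pos":[-0.005,0.038,-0.01],"yaw":0,"hand":1},
    {"delta_pos":[-0.005,0.038,-0.01],"yaw":0,"hand":1},
    {"delta_pos":[-0.005,0.038,-0.01],"yaw":0,"hand":1},
    {"delta_pos":[-0.005,0.038,-0.01],"yaw":0,"hand":1},
    {"delta_pos":[-0.005,0.038,-0.01],"yaw":0,"hand":1},
  ],
)

```text
clock: 19.15
tcp_pos: [0.493, 0.155, 0.1756]
eef_rot: [1.144, 1.25, -1.149]
wrist_force: [0.4, -0.8, 0.0]
width: 1.0
```

Call:
jog_arm(
  motion=[
    {"delta_pos":[-0.005,0.038,-0.01],"yaw":0,"hand":1},
    {"delta_pos":[-0.005,0.038,-0.01],"yaw":0,"hand":1},
    {"delta_pos":[-0.005,0.038,-0.01],"yaw":0,"hand":1},
    {"delta_pos":[-0.005,0.038,-0.01],"yaw":0,"hand":1},
    {"delta_pos":[-0.006,0.039,-0.005],"yaw":0,"hand":1},
  ],
)

```text
clock: 19.57
tcp_pos: [0.4666, 0.3453, 0.1295]
eef_rot: [1.141, 1.249, -1.151]
wrist_force: [-0.3, -1.0, 1.0]
width: 1.001
```

Call:
jog_arm(
  motion=[
    {"delta_pos":[0,0,0],"yaw":0,"hand":1},
    {"delta_pos":[0,0,0],"yaw":0,"hand":1},
    {"delta_pos":[0,0,0],"yaw":0,"hand":1},
  ],
)

```text
clock: 19.82
tcp_pos: [0.4678, 0.3438, 0.1312]
eef_rot: [1.143, 1.249, -1.149]
wrist_force: [-0.2, -0.0, 0.9]
width: 1.005
```

```bash
python3 snap.py w16; python3 - <<'E'
import cv2
im=cv2.imread("pics/w16.png")
cv2.imwrite("pics/w16a.png",cv2.resize(im[130:270,250:400],None,fx=4,fy=4,interpolation=cv2.INTER_CUBIC))
E
```

```text
19.8167 [0.4678 0.3438 0.1312] -85.07111951246522 1.0050224357003372 [-0.1846 -0.0085  0.8828]
```

View pics/w16a.png

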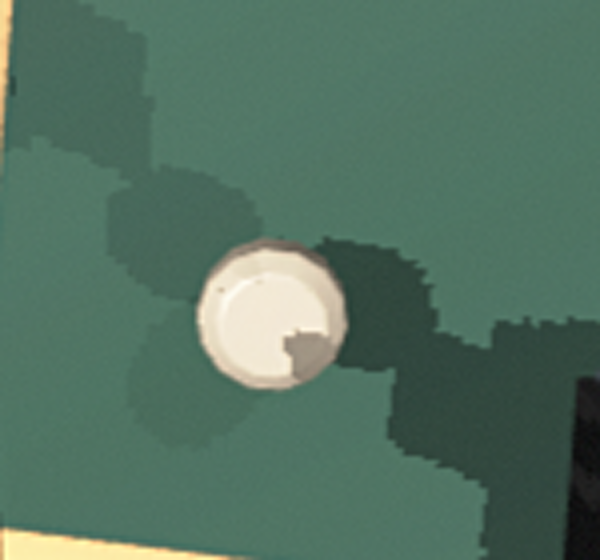

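The knob's head is centred near crop (272,315), that is pixel (318,208).

```bash
python3 - <<'E'
from fit import *
C,s=pickle.load(open("w16.pkl","rb"));M=yaw(s)[1]
p=unproj(C,crop([(272,316)],250,130,4),.039)[0];print(p,M.T@(p-s["tcp_pos"]));s=ctrl.sense();print(s["tcp_pos"])
E
```

```text
[0.4688 0.3444 0.039 ] [ 0.0922  0.0012 -0.0007]
[0.4683 0.3433 0.1318]
```

Call:
jog_arm(
  motion=[
    {"delta_pos":[0.0005,0.001,-0.035],"yaw":0,"hand":1},
    {"delta_pos":[0,0,-0.035],"yaw":0,"hand":1},
    {"delta_pos":[0,0,-0.025],"yaw":0,"hand":0.9},
    {"delta_pos":[0,0,-0.01],"yaw":0,"hand":0.7},
    {"delta_pos":[0,0,0],"yaw":0,"hand":0.5},
  ],
  squeeze=15,
)

```text
clock: 20.28
tcp_pos: [0.4681, 0.3432, 0.0254]
eef_rot: [1.143, 1.248, -1.152]
wrist_force: [0.3, 0.5, 0.2]
width: 0.811
```

Call:
jog_arm(
  motion=[
    {"delta_pos":[0,0,0],"yaw":0,"hand":0.4},
    {"delta_pos":[0,0,0],"yaw":0,"hand":0.3},
    {"delta_pos":[0,0,0],"yaw":0,"hand":0.2},
    {"delta_pos":[0,0,0],"yaw":0,"hand":0.2},
    {"delta_pos":[0,0,0],"yaw":0,"hand":0.2},
  ],
)

```text
clock: 20.7
tcp_pos: [0.4697, 0.346, 0.0287]
eef_rot: [1.148, 1.248, -1.144]
wrist_force: [-0.5, 0.5, 0.1]
width: 0.449
```

Call:
jog_arm(
  motion=[
    {"delta_pos":[0,0,0],"yaw":0,"hand":0.2},
    {"delta_pos":[0,0,0],"yaw":0,"hand":0.2},
    {"delta_pos":[0,0,0],"yaw":0,"hand":0.2},
  ],
)

```text
clock: 20.95
tcp_pos: [0.4695, 0.3459, 0.0282]
eef_rot: [1.147, 1.248, -1.145]
wrist_force: [-0.9, 0.4, 4.5]
width: 0.36
```

Call:
jog_arm(
  motion=[
    {"delta_pos":[0,0,0.025],"yaw":0,"hand":0.2},
    {"delta_pos":[0.004,-0.02,0.033],"yaw":0,"hand":0.2},
    {"delta_pos":[0.005,-0.028,0.028],"yaw":0,"hand":0.2},
    {"delta_pos":[0.005,-0.03,0.025],"yaw":0,"hand":0.2},
    {"delta_pos":[0.005,-0.033,0.02],"yaw":0,"hand":0.2},
  ],
)

```text
clock: 21.37
tcp_pos: [0.4886, 0.2342, 0.1604]
eef_rot: [1.146, 1.248, -1.143]
wrist_force: [0.4, -0.7, -0.3]
width: 0.364
```

Call:
jog_arm(
  motion=[
    {"delta_pos":[0.005,-0.038,0.013],"yaw":0,"hand":0.2},
    {"delta_pos":[0.005,-0.038,0.013],"yaw":0,"hand":0.2},
    {"delta_pos":[0.0046,-0.0387,0],"yaw":0,"hand":0.2},
    {"delta_pos":[0.0046,-0.0387,0],"yaw":0,"hand":0.2},
    {"delta_pos":[0.0046,-0.0387,0],"yaw":0,"hand":0.2},
  ],
)

```text
clock: 21.78
tcp_pos: [0.5116, 0.0407, 0.1847]
eef_rot: [1.146, 1.248, -1.146]
wrist_force: [-0.2, 0.3, -1.0]
width: 0.363
```

Call:
jog_arm(
  motion=[
    {"delta_pos":[0.0046,-0.0387,0],"yaw":0,"hand":0.2},
    {"delta_pos":[0.0046,-0.0387,0],"yaw":0,"hand":0.2},
    {"delta_pos":[0.0046,-0.0387,0],"yaw":0,"hand":0.2},
    {"delta_pos":[0.0046,-0.0387,0],"yaw":0,"hand":0.2},
    {"delta_pos":[0.0046,-0.0387,0],"yaw":0,"hand":0.2},
  ],
)

```text
clock: 22.2
tcp_pos: [0.5345, -0.1529, 0.1842]
eef_rot: [1.146, 1.249, -1.147]
wrist_force: [1.1, 0.4, -1.7]
width: 0.359
```

Call:
jog_arm(
  motion=[
    {"delta_pos":[0.0046,-0.035,0],"yaw":0,"hand":0.2},
    {"delta_pos":[0.0046,-0.03,0],"yaw":0,"hand":0.2},
    {"delta_pos":[0,0,0],"yaw":0,"hand":0.2},
    {"delta_pos":[0,0,0],"yaw":0,"hand":0.2},
    {"delta_pos":[0,0,0],"yaw":0,"hand":0.2},
  ],
)

```text
clock: 22.62
tcp_pos: [0.5436, -0.2154, 0.184]
eef_rot: [1.147, 1.25, -1.147]
wrist_force: [-0.3, 0.8, -1.6]
width: 0.362
```

```bash
python3 snap.py w17
```

```text
22.6167 [ 0.5436 -0.2154  0.184 ] -85.12898178153283 0.36176551416087144 [-0.288   0.7643 -1.5878]
```

View pics/w17.png

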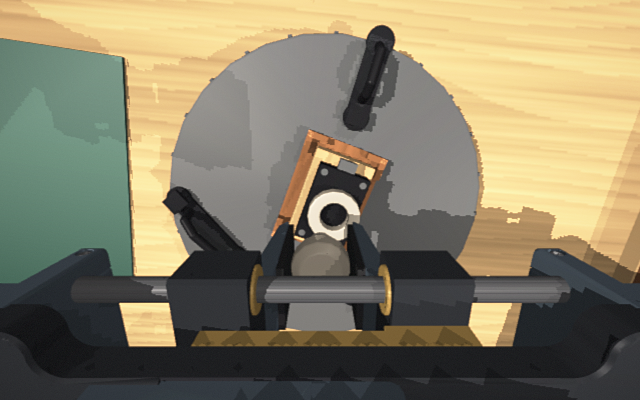

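The knob is held with its head around (320,258). The rose's hole shows at (334,215).

```bash
cat > kn.py <<'E'
import sys
from fit import *
n,fz=sys.argv[1],float(sys.argv[2])  # fz: foot z relative to TCP
C,s=pickle.load(open(n+".pkl","rb"));M=yaw(s)[1]
im=cv2.imread(f"pics/{n}.png");t=np.linspace(0,2*np.pi,200,endpoint=False)
k=4
big=cv2.resize(im[170:290,250:400],None,fx=k,fy=k,interpolation=cv2.INTER_CUBIC)
for r,h,col in ((.017,.036,(0,0,255)),(.017,.025,(255,0,0)),(.0085,0,(0,255,0))):
  P=(s["tcp_pos"][:,None]+M@np.array([np.full(200,-(h+fz)),r*np.cos(t),r*np.sin(t)])).T
  for u in proj(C,P):
    x,y=(u-[250,170]+.5)*k-.5; cv2.circle(big,(int(x),int(y)),1,col,-1)
cv2.imwrite(f"pics/{n}k.png",big)
E
python3 kn.py w17 -0.0242
```

```text
(no output)
```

View pics/w17k.png

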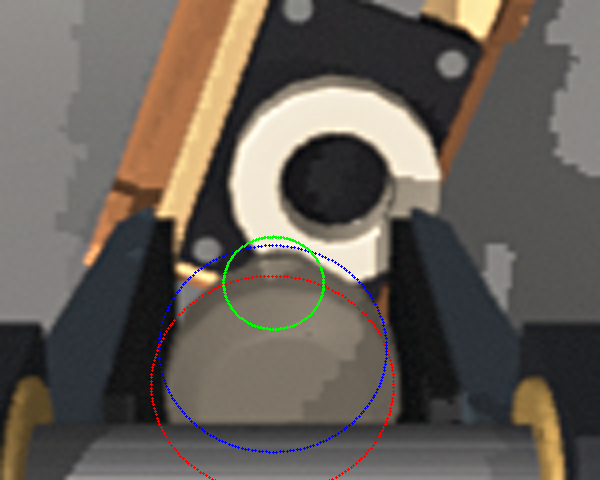

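```bash
python3 - <<'E'
from fit import *
C,s=pickle.load(open("w17.pkl","rb"))
print(unproj(C,crop([(335.5,180)],250,170,4),.105),unproj(C,crop([(336,181)],250,170,4),.105))
s=ctrl.sense();print(s["tcp_pos"])
E
```

```text
[[ 0.5446 -0.2282  0.105 ]] [[ 0.5444 -0.2284  0.105 ]]
[ 0.5437 -0.2149  0.1842]
```

Call:
jog_arm(
  motion=[
    {"delta_pos":[0.0015,-0.012,0],"yaw":0,"hand":0.2},
    {"delta_pos":[0,0,-0.025],"yaw":0,"hand":0.2},
    {"delta_pos":[0,0,-0.019],"yaw":0,"hand":0.2},
    {"delta_pos":[0,0,0],"yaw":0,"hand":0.2},
    {"delta_pos":[0,0,0],"yaw":0,"hand":0.2},
  ],
)

```text
clock: 23.08
tcp_pos: [0.5453, -0.2275, 0.1401]
eef_rot: [1.145, 1.251, -1.146]
wrist_force: [0.4, -1.2, 0.1]
width: 0.361
```

```bash
python3 snap.py w18; python3 kn.py w18 -0.0242; python3 - <<'E'
from h import *
cv2.imwrite("pics/sd18.png",cv2.resize(ctrl.get_image("side")[90:200,260:410,::-1],None,fx=4,fy=4,interpolation=cv2.INTER_CUBIC))
cv2.imwrite("pics/sc18.png",cv2.resize(ctrl.get_image("scene")[210:340,200:350,::-1],None,fx=4,fy=4,interpolation=cv2.INTER_CUBIC))
E
```

```text
23.0833 [ 0.5453 -0.2275  0.1401] -85.04878809105668 0.3608572791501296 [ 0.357  -1.206   0.1181]
```

View pics/w18k.png

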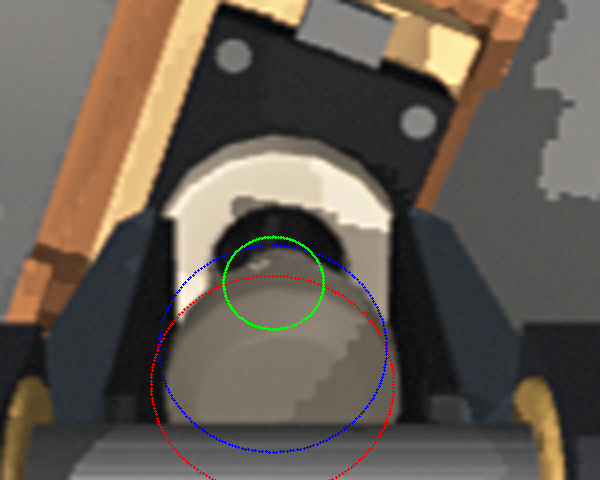

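View pics/sc18.png

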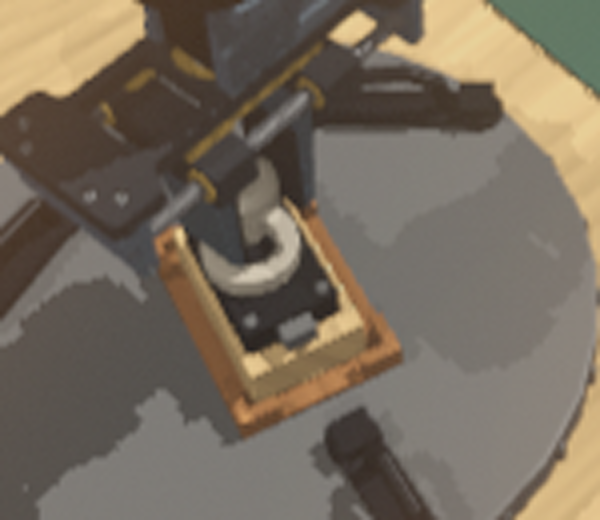

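View pics/sd18.png

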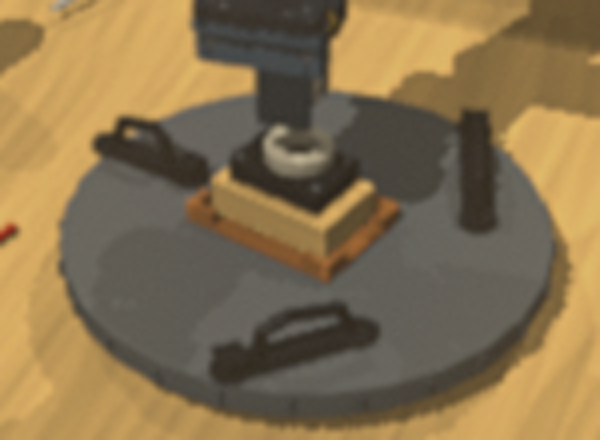

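The knob lines up with the hole laterally. Lowering in steps while watching force.

Call:
jog_arm(
  motion=[
    {"delta_pos":[0,0,-0.008],"yaw":0,"hand":0.2},
    {"delta_pos":[0,0,-0.003],"yaw":0,"hand":0.2},
    {"delta_pos":[0,0,-0.002],"yaw":0,"hand":0.2},
    {"delta_pos":[0,0,0],"yaw":0,"hand":0.2},
  ],
)

```text
clock: 23.57
tcp_pos: [0.5453, -0.2279, 0.127]
eef_rot: [1.146, 1.249, -1.147]
wrist_force: [0.3, -0.1, -1.1]
width: 0.364
```

Call:
jog_arm(
  motion=[
    {"delta_pos":[0,0,-0.003],"yaw":0,"hand":0.2},
    {"delta_pos":[0,0,-0.003],"yaw":0,"hand":0.2},
    {"delta_pos":[0,0,0],"yaw":0,"hand":0.2},
  ],
)

```text
clock: 23.82
tcp_pos: [0.5453, -0.2279, 0.1209]
eef_rot: [1.146, 1.249, -1.147]
wrist_force: [0.1, 0.7, -0.9]
width: 0.361
```

```bash
python3 snap.py w19; python3 kn.py w19 -0.0242
```

```text
23.8167 [ 0.5453 -0.2279  0.1209] -85.1105260169505 0.36148936122172814 [ 0.0828  0.6509 -0.9337]
```

View pics/w19k.png

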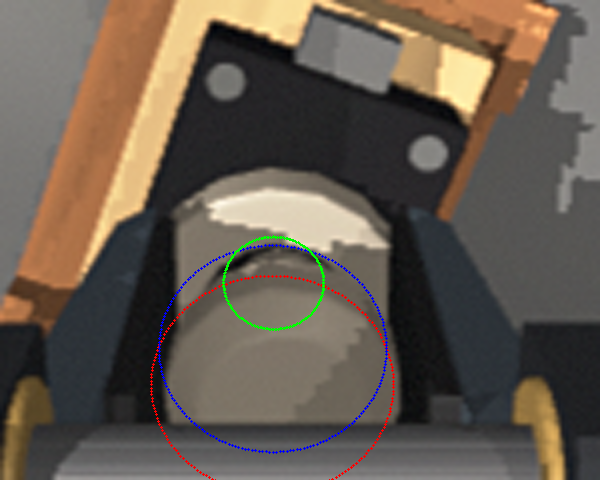

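The foot is in the hole with no contact force. Lowering the last few millimetres.

Call:
jog_arm(
  motion=[
    {"delta_pos":[0,0,-0.002],"yaw":0,"hand":0.2},
    {"delta_pos":[0,0,-0.001],"yaw":0,"hand":0.2},
    {"delta_pos":[0,0,0],"yaw":0,"hand":0.2},
    {"delta_pos":[0,0,0],"yaw":0,"hand":0.2},
  ],
)

```text
clock: 24.2
tcp_pos: [0.5456, -0.228, 0.1185]
eef_rot: [1.146, 1.248, -1.146]
wrist_force: [0.6, 0.4, -0.4]
width: 0.362
```

Call:
jog_arm(
  motion=[
    {"delta_pos":[0,0,-0.001],"yaw":0,"hand":0.2},
    {"delta_pos":[0,0,0],"yaw":0,"hand":0.2},
  ],
)

```text
clock: 24.37
tcp_pos: [0.5456, -0.228, 0.1175]
eef_rot: [1.146, 1.248, -1.146]
wrist_force: [-0.0, -0.3, -0.8]
width: 0.36
```

Call:
jog_arm(
  motion=[
    {"delta_pos":[0,0,-0.001],"yaw":0,"hand":0.2},
    {"delta_pos":[0,0,0],"yaw":0,"hand":0.2},
    {"delta_pos":[0,0,0],"yaw":0,"hand":0.2},
  ],
)

```text
clock: 24.62
tcp_pos: [0.5459, -0.228, 0.1172]
eef_rot: [1.146, 1.247, -1.146]
wrist_force: [-1.6, 0.0, 4.5]
width: 0.362
```

Foot seated on the case at the predicted height. Releasing.

Call:
jog_arm(
  motion=[
    {"delta_pos":[0,0,0.0005],"yaw":0,"hand":0.4},
    {"delta_pos":[0,0,0],"yaw":0,"hand":0.45},
    {"delta_pos":[0,0,0],"yaw":0,"hand":0.55},
    {"delta_pos":[0,0,0],"yaw":0,"hand":0.7},
    {"delta_pos":[0,0,0],"yaw":0,"hand":0.7},
  ],
)

```text
clock: 25.03
tcp_pos: [0.5456, -0.228, 0.1168]
eef_rot: [1.146, 1.249, -1.146]
wrist_force: [0.9, -0.5, -0.6]
width: 0.641
```

Call:
jog_arm(
  motion=[
    {"delta_pos":[0,0,0.01],"yaw":0,"hand":0.7},
    {"delta_pos":[0,0,0.03],"yaw":0,"hand":0.8},
    {"delta_pos":[0,0,0.04],"yaw":0,"hand":1},
    {"delta_pos":[0,0,0.04],"yaw":0,"hand":1},
    {"delta_pos":[0,0,0],"yaw":0,"hand":1},
  ],
)

```text
clock: 25.45
tcp_pos: [0.5496, -0.2297, 0.2467]
eef_rot: [1.148, 1.231, -1.139]
wrist_force: [1.6, -0.9, 0.6]
width: 0.958
```

Call:
jog_arm(
  motion=[
    {"delta_pos":[0,0,0],"yaw":0,"hand":1},
    {"delta_pos":[0,0,0],"yaw":0,"hand":1},
  ],
)

```text
clock: 25.62
tcp_pos: [0.5454, -0.2279, 0.2373]
eef_rot: [1.146, 1.248, -1.146]
wrist_force: [-0.7, -0.4, -0.2]
width: 0.996
```

```bash
python3 snap.py w20; python3 - <<'E'
from h import *
cv2.imwrite("pics/w20a.png",cv2.resize(cv2.imread("pics/w20.png")[100:270,240:400],None,fx=3.5,fy=3.5,interpolation=cv2.INTER_CUBIC))
cv2.imwrite("pics/sd20.png",cv2.resize(ctrl.get_image("side")[90:200,260:410,::-1],None,fx=4,fy=4,interpolation=cv2.INTER_CUBIC))
E
```

```text
25.6167 [ 0.5454 -0.2279  0.2373] -85.11334929826297 0.995817827152466 [-0.7397 -0.3751 -0.1746]
```

View pics/w20a.png

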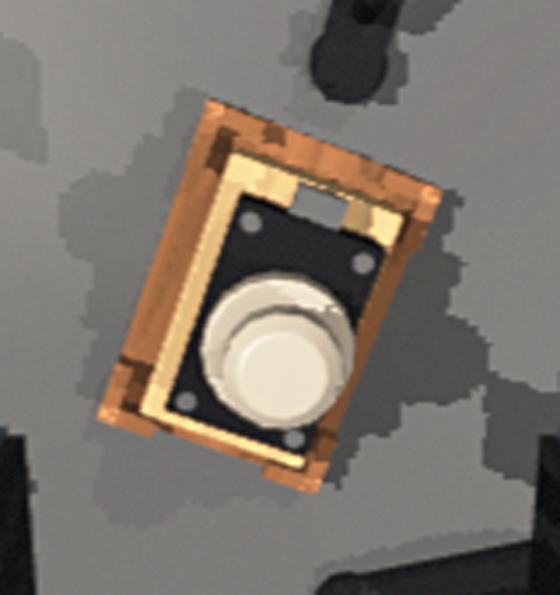

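View pics/sd20.png

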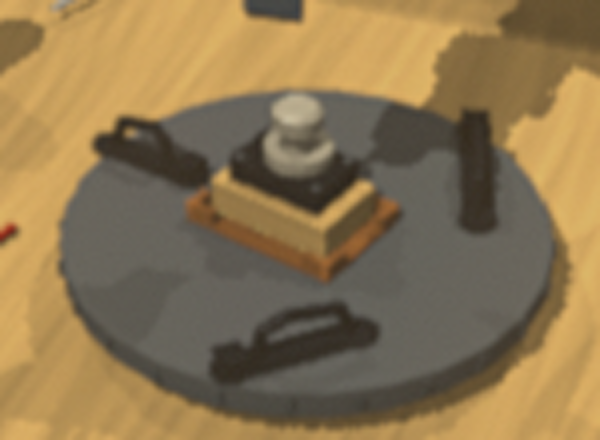

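The knob stands upright in the rose (wrist head centre at crop (280,370)), and the side view agrees. One numeric check of the stack, plus the mat bystanders in the scene view.

```bash
python3 - <<'E'
from fit import *
C,s=pickle.load(open("w20.pkl","rb"));k=3.5
h=unproj(C,crop([(279,369)],240,100,k),.128)[0]
r=unproj(C,crop([(277.5,349)],240,100,k),.105)[0]
q=unproj(C,crop([(251,222),(363,263),(294,438),(187,401)],240,100,k),.093).mean(0)
o=rectfit(C,crop([(231,152),(406,213),(303,468),(141,411)],240,100,k),.092,.058,.075,(.545,-.22))
print(h,r,q,o)
t=np.radians(-15.3);R2=np.array([[np.cos(t),np.sin(t)],[-np.sin(t),np.cos(t)]])
print("head-case",R2@(h-q)[:2],"rose-case",R2@(r-q)[:2],"case-off",R2@(q[:2]-o[:2]))
cv2.imwrite("pics/scene20.png",ctrl.get_image("scene")[:,:,::-1])
E
```

```text
[ 0.5449 -0.2288  0.128 ] [ 0.544  -0.2284  0.105 ] [ 0.5455 -0.2269  0.093 ] (np.float64(0.5463807686713025), np.float64(-0.2254426132709115), np.float64(-15.176822355427433), np.float64(0.4274874580514604))
head-case [-0.0002 -0.002 ] rose-case [-0.0011 -0.0018] case-off [-0.0004 -0.0017]
```

View pics/scene20.png

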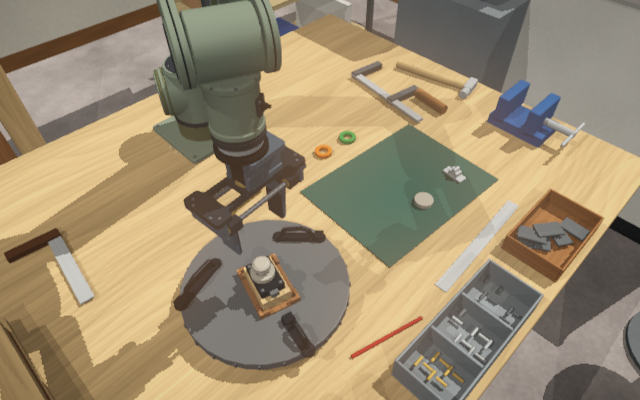

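The full stack stands at (268,285) in the scene view. The blank (424,200), the catch (455,174), the coloured rings and the latches are where they were, and the gripper is clear. Handing in.

```bash
python3 -c "
from cell import ctrl
print(ctrl.hand_in())"
```

```text
the job is handed in; nothing more can be done
None
```

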